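Load the drying hood with washed railing parts

TASK

Load the drying hood: pull its tray out fully, stand every tall finial upright in the tray's wide left compartment with about a finger's width of air between them, and lay every rosette flat, sleeve up, in its narrow right compartment. With everything loaded, push the tray gently all the way home, so that the finials stay standing, and only then throw the switch lever fully over, away from you, to start the fan. The finials are top-heavy and must never fall over; leave the mug, hammer and jar where they are.

Things in the scene. Friction and masses are not known exactly. Their poses are not given: they have to be found in the camera images.
- finial1: Steel railing finial, 152 mm tall, top-heavy, standing (2 or 3 of them are there). Foot 42 mm in diameter, 8 mm thick; stem 18 mm, with a 28 mm moulding below the head; head 46 mm in diameter, straight-sided from 112 to 138 mm up, domed above. About 0.26 to 0.42 kg, centre of mass about 95 mm up; topples beyond 12 degrees. Origin: centre of the foot's underside, z up.
- finial2: Steel railing finial, 152 mm tall, top-heavy, standing (2 or 3 of them are there). Foot 42 mm in diameter, 8 mm thick; stem 18 mm, with a 28 mm moulding below the head; head 46 mm in diameter, straight-sided from 112 to 138 mm up, domed above. About 0.26 to 0.42 kg, centre of mass about 95 mm up; topples beyond 12 degrees. Origin: centre of the foot's underside, z up.
- finial3: Steel railing finial, 152 mm tall, top-heavy, standing (2 or 3 of them are there). Foot 42 mm in diameter, 8 mm thick; stem 18 mm, with a 28 mm moulding below the head; head 46 mm in diameter, straight-sided from 112 to 138 mm up, domed above. About 0.26 to 0.42 kg, centre of mass about 95 mm up; topples beyond 12 degrees. Origin: centre of the foot's underside, z up.
- rosette1: Steel cover rosette (1 or 2 are there), 40 mm high: flat round plate 64 mm in diameter, 8 mm thick, with a round sleeve 28 mm in diameter on its middle, from 8 to 40 mm. About 0.13 to 0.21 kg. Starts plate down on the bench. Origin: centre of the plate's underside, z up along the sleeve.
- rosette2: Steel cover rosette (1 or 2 are there), 40 mm high: flat round plate 64 mm in diameter, 8 mm thick, with a round sleeve 28 mm in diameter on its middle, from 8 to 40 mm. About 0.13 to 0.21 kg. Starts plate down on the bench. Origin: centre of the plate's underside, z up along the sleeve.
- hood: The drying hood, fixed on the bench: steel frame with clear top, sides and back, 430 mm wide, 250 mm deep, 235 mm high, open at the front, which faces the robot. The tray floor lies wholly in front of it but for 30 mm when fully out. Origin: at bench height in the middle of the front opening; x points into the hood (away from the robot), y to the robot's left.
- tray (a joint): Sliding tray of the hood, m: 0 fully home in the hood (may start a little open), 0.20 pulled fully out towards the robot (along the hood's -x). Slides stiffly (2 N of friction, some damping) and stays where it is left.
- tray_handle (a point): Middle of the tray's handle, 80 mm above the bench, moving with the tray; axes as the hood. Bar 14 mm thick, 140 mm long along y, sloping struts at its ends. From here: front panel at x 77-83 mm, top 33 mm lower; tray floor 68 mm lower, x 83 to 313, y -195 to 195, its 16 mm rims inside that; a 5 mm edge at y -55, also 16 mm high, parts wide left from narrow right compartment.
- switch (a joint): Switch lever of the hood's fan, rad: 0 off (may start up to 0.15), leaning towards the robot; 1.0 fully over on, leaning away from the robot. It turns in the hood's x-z plane about an axis 22 mm above the bench, light friction (under 1 N at the ball), stays where left; at 0.5 it points straight up.
- switch_tip (a point): Centre of the ball (26 mm in diameter, black) at the end of the switch lever, 90 mm from its pivot; rod 10 mm thick. The lever stands on a grey block 70 x 50 x 25 mm fixed to the bench right of the tray, 170 mm in front of the hood's opening.
- mug: White mug, 95 mm high; not part of the job.
- hammer: Hammer, 280 mm long, lying on the bench; not part of the job.
- jar: White plastic jar with a lid, 90 mm high, 68 mm in diameter; not part of the job.
Not all that is in view belongs to the job. Leave any purple or red look-alike of the finial2 alone.

How it is judged:
By the outcome, as a careful person would: the job done as asked, in the order asked, and still so for the second after the job is handed in, with the robot touching nothing.
Of finial1, finial2, finial3 only 2 to 3 are there at a start; the rules pass over those that are not, and their reading is None.
Of rosette1, rosette2 only 1 to 2 are there at a start; the rules pass over those that are not, and their reading is None.
At some moment in a run one of rosette1, rosette2 may be knocked a few centimetres aside while the robot is not near it.
It also fails if it takes over 210 s, if anything falls off the work surface, if the arm or the gripper's body presses on something with over 40 N, if the wrist force passes 120 N, or if a joint passes its speed limit or range.

ROBOT

A 6-joint arm with a two-finger parallel gripper is mounted at the origin on the work surface. World frame = base frame: x ahead of the robot, y to its left, z up, the work surface at z = 0. Lengths are in m, angles in rad, forces in N, time in s.
With the tool pointing down it reaches from about 0.425 to 0.95 m from the base axis. Payload 3.5 kg.
Tool frame: the origin (TCP) lies at the very end of the fingers, on their centre line; the grasp point (between the pads) lies 19 mm behind it; z points along the fingers, y is the direction in which the jaws open and shut (so a half turn about z gives the same grasp; the last joint's range is limited). The gripper opens to 85 mm and grips with 20 to 120 N. Pads are 22 mm wide; open, the fingers measure 114 mm over their backs; the gripper's body (76 mm by 85 mm) begins 54 mm behind the grasp point. The pads swing forward as they close: fully open they stand 13 mm farther back than shut.
Start: joints at [-1.392, 0.286, 1.577, -0, 1.279, -0.15], TCP at [0.218, -0.639, 0.231] pointing down, gripper open.
Joint ranges: [-2.77, 2.77], [-0.9, 2.22], [0.21, 2.48], [-1.53, 4.67], [0.24, 2.81], [-2.84, 2.84]. Speed limits (rad/s): [2.79, 2.79, 3.14, 3.14, 3.14, 3.14].

INTERFACE

Orientations are given as a unit quaternion [x, y, z, w].
In Python, from plant import get_state, read_camera, get_calibration, ticket, search_frame, cut_out, pinpoint gives the robot as it stands.
- The arm moves only by the tool move_arm, never from a script. Its argument "plan" is a list that holds one entry, the list of rows, each a list of 7 numbers: the turn, a rotation vector about the tool's x, y, z in degrees, then the shift along the tool's x, y, z in m, then the finger opening in m, from 0 to 0.0854. In form: [[[ax, ay, az, x, y, z, hand], ...]]. A call has exactly 5 rows; each row is the pose to reach, as a shift and turn from the pose measured when the call began, along the tool's axes at that moment; what a row does not reach only later rows make up. A row lasts 1/8 s, in which the tool goes at most 62.5 mm and 10.7 degrees, less where a joint would pass 70% of its speed; a pose out of reach is approached as far as the arm can. A call with a gripper value outside its range is refused whole. The fingers move at their own pace and stop on an object; "force" is the grip in N (left out, the last holds). Time passes only in rows, so rows that repeat a pose let the fingers close, or fill a call up. It gives the time, the measured TCP pose, the force and the opening at its end, in the units of the state.
- get_state(): the state, without advancing time (a new reading comes with each control period).
- read_camera(name): name is "scene" or "side" or "wrist"; returns the picture (400x640x3 uint8, red, green, blue); there is no depth.
- get_calibration(name): a dict with "mtx" (3x3 intrinsics, pixels), "extrinsics" (4x4, takes a point from camera to world coordinates); the wrist camera has in their place "hand_eye" (4x4, takes a point from camera to tool coordinates, whose origin is the TCP and whose axes are the flange's). Camera axes: x right, y up, looking along -z (the intrinsics and any distortion apply to the point x, -y, -z); pixel columns grow to the right and rows downward; lengths in m; the calibration is good to about 2 mm. A picture is of the moment at which its call begins: read the wrist's pose just before it. get_calibration takes no time and is no camera call.
- ticket.sign_off(): hands the job in, once; it reports no verdict.
Trained networks look in the newest picture that a camera, given by its name, has taken for a name from the list of things; names that differ only in an ending like _2 or _b are one class to them, and where a whole thing is asked for, a point or a joint stands for the part that bears it (a point fixed in the world has none). Each returns a list of dicts, best first, with "p" (0 to 1); they miss things now and then, are a little off and sometimes report something else, mostly with a low value. They report only what shows in the picture. A call takes as long as a camera call. They do not tell look-alikes from the thing itself.
- search_frame(camera, query): "centre" ([column, row] in pixels, amid what is visible of it).
- cut_out(camera, query): "pixels" (400x640 bool, what is visible of it) and "centre" ([column, row] in pixels, amid what is visible of it).
- pinpoint(camera, query): "centre" ([column, row] in pixels: a listed point, or the origin of a listed thing).
The state is a dict: "time": time; "qpos": joint angles; "dq": joint speeds; "joint_efforts": joint torques, N m; "eef_pos": TCP position; "tcp_rot": TCP orientation; "contact_force": force on the tool from outside, world axes, zero at the start; "wrist_torque": the same for the moment, N m; "opening": opening from 0.0 (shut) to 1.0 (fully open).
Only numpy, scipy, OpenCV 4.12 (cv2) and the standard library are available. Lean on these libraries where they do the work, as an engineer would, in place of code of your own. Each camera call takes 0.05 s, during which the arm holds its last target.

## Working session

There is one attempt and no reset: what is moved stays moved. The work goes in short steps, Python scripts to look and compute and a tool call to move; the robot and the scene stay as the last step left them, time stands still between calls to the robot, and variables do not carry over. Pictures are saved under pics/ and viewed, and the job is handed in when it is done.

Besides the shell and the picture viewer there is one more tool, called in YAML: its name, and indented under it one key for each argument. move_arm: Moves the arm, as the interface text tells. Its arguments: {"type":"object","properties":{"plan":{"type":"array","items":{"type":"array","items":{"type":"array","items":{"type":"number"}}}},"force":{"type":"number"}},"required":["plan"]}

```bash
ls; mkdir -p pics
python3 - <<'E'
from plant import *
import cv2
s=get_state();print(s)
for c in ["scene","side","wrist"]:
    im=read_camera(c);cv2.imwrite(f"pics/a_{c}.png",im[:,:,::-1]);print(c,{k:v.tolist() if hasattr(v,'tolist') else v for k,v in get_calibration(c).items()})
E
```

```text
pics
{'time': 0.0, 'qpos': array([-1.39202327e+00,  2.87211453e-01,  1.57817644e+00, -3.18065818e-06,
        1.27859259e+00, -1.50000038e-01]), 'dq': array([ 2.00462341e-03, -1.09342581e-03, -2.28873178e-04,  1.84958950e-04,
       -7.12187759e-05, -7.08887395e-05]), 'joint_efforts': array([-1.56779886e-03, -4.05978906e+01, -2.92628628e+01, -1.37963343e-04,
        5.71805664e-03, -5.49730181e-07]), 'eef_pos': array([ 0.21785479, -0.63818485,  0.22991695]), 'tcp_rot': array([ 9.86518152e-01,  1.63647517e-01, -1.86978891e-05, -1.19376955e-03]), 'contact_force': array([-0.72967696,  0.09044372, -1.53831467]), 'wrist_torque': array([ 0.00954223,  0.00648033, -0.06522338]), 'opening': 0.9988528801208383}
scene {'mtx': [[382.75968115483755, 0.0, 320.89995138769495], [0.0, 382.75968115483755, 194.8473309570373], [0.0, 0.0, 1.0]], 'extrinsics': [[0.8290217239770514, -0.4253970312585124, 0.36298808103099145, 1.015101791791534], [0.559028108132955, 0.61358328052989, -0.5576765479841046, -0.7075308077015985], [0.014510530362688326, 0.6652465134449204, 0.746482766618206, 1.0937609147895357], [
[... 170 characters left out ...]
0908663112571, 0.23799357729233175, -0.43762139656007787, -0.0015342207629720534], [-0.4980180397062885, -0.4343669629488548, 0.750535391321218, 0.962193440482295], [-0.011465674280200724, 0.8687257327063516, 0.49516072102612624, 0.7044891486997329], [0.0, 0.0, 0.0, 1.0]]}
wrist {'mtx': [[294.98054674760743, 0.0, 323.32823361658404], [0.0, 294.98054674760743, 200.98496463226425], [0.0, 0.0, 1.0]], 'hand_eye': [[0.0008619754028348012, 0.9618409754336894, 0.27360773924575366, 0.0699224734115711], [0.9999993786660589, -0.0010224887455446985, 0.000444054343855002, 0.0005763612093145909], [0.0007068704973118669, 0.273607186480057, -0.9618412591693944, -0.14365524397496066], [0.0, 0.0, 0.0, 1.0]]}
```

View pics/a_scene.png

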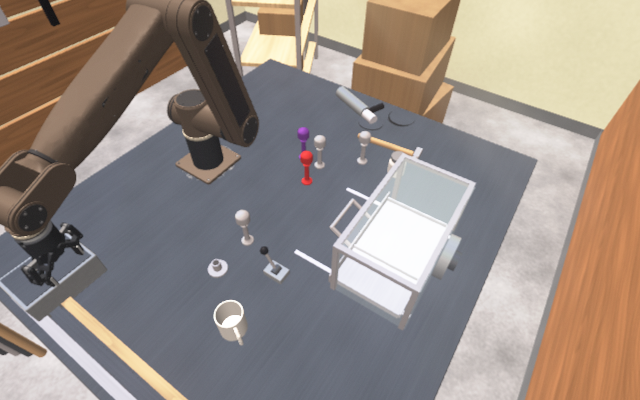

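View pics/a_side.png

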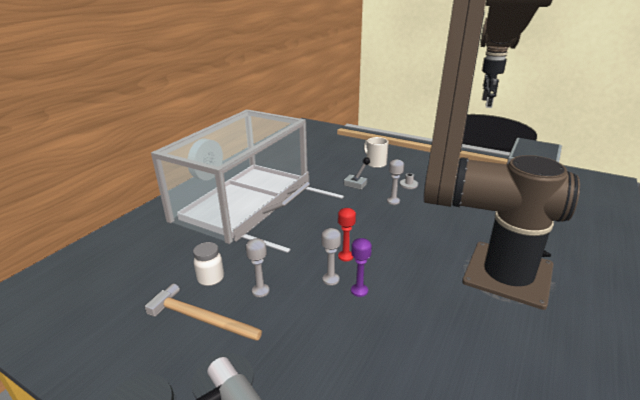

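View pics/a_wrist.png

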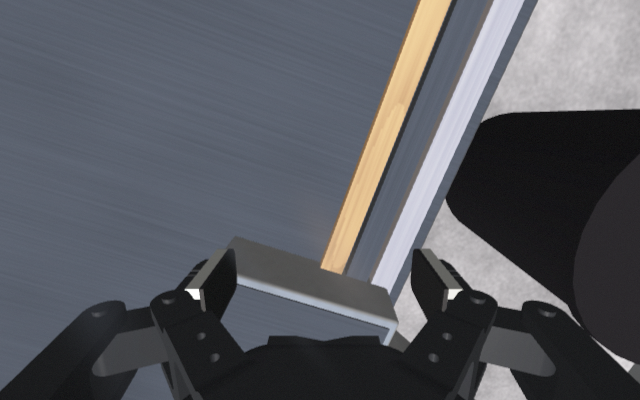

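The scene shows three steel finials (scene px about (245,228), (320,152), (364,148)), red and purple look-alikes, one rosette at (217,267), the lever at (270,262) and the tray with its handle at (350,220). Next I'll measure them.

```bash
cat > h.py <<'E'
from plant import *
import numpy as np, cv2
from scipy.spatial.transform import Rotation as R
def cam(name,st=None):
    c=get_calibration(name)
    K=np.array(c['mtx'])
    if name=='wrist':
        T=np.eye(4);T[:3,:3]=R.from_quat(st['tcp_rot']).as_matrix();T[:3,3]=st['eef_pos']
        E=T@np.array(c['hand_eye'])
    else: E=np.array(c['extrinsics'])
    return K,E
def ray(K,E,px):
    d=np.linalg.inv(K)@np.array([px[0],px[1],1.]);d=np.array([d[0],-d[1],-d[2]])
    d=E[:3,:3]@d
    return E[:3,3],d/np.linalg.norm(d)
def onz(K,E,px,z):
    o,d=ray(K,E,px);return o+d*(z-o[2])/d[2]
def proj(K,E,p):
    q=np.linalg.inv(E)@np.append(p,1.);q=K@np.array([q[0],-q[1],-q[2]]);return q[:2]/q[2]
def tri(rs):
    A=np.zeros((3,3));b=np.zeros(3)
    for o,d in rs:
        P=np.eye(3)-np.outer(d,d);A+=P;b+=P@o
    x=np.linalg.solve(A,b);return x,[np.linalg.norm((np.eye(3)-np.outer(d,d))@(x-o)) for o,d in rs]
E
python3 - <<'E'
from h import *
for c in ["scene","side"]:
    read_camera(c);K,E=cam(c)
    for q,z in [("finial1",0),("rosette1",0),("tray_handle",.08),("switch_tip",.1),("hood",0),("mug",0.04),("jar",.04),("hammer",.01)]:
        for r in pinpoint(c,q):
            if r['p']>.15: print(c,q,round(r['p'],2),np.round(r['centre'],1),np.round(onz(K,E,r['centre'],z),3))
print(get_state()['time'])
E
```

```text
scene finial1 0.74 [307.8 184. ] [0.409 0.128 0.   ]
scene finial1 0.66 [360.3 159.5] [0.508 0.368 0.   ]
scene finial1 0.55 [243.8 236.8] [ 0.372 -0.205  0.   ]
scene finial1 0.55 [265.9 249.9] [ 0.47  -0.203  0.   ]
scene finial1 0.5 [304.7 156. ] [0.305 0.252 0.   ]
scene rosette1 0.81 [217.4 267.2] [ 0.382 -0.345  0.   ]
scene tray_handle 0.62 [342.4 215.3] [0.634 0.014 0.08 ]
scene switch_tip 0.41 [265.3 252. ] [ 0.523 -0.256  0.1  ]
scene mug 0.89 [231.2 325.2] [ 0.57  -0.473  0.04 ]
scene jar 0.53 [391.4 172.2] [0.663 0.335 0.04 ]
scene hammer 0.69 [390.7 148.2] [0.584 0.493 0.01 ]
side finial1 0.91 [393.4 199.8] [ 0.396 -0.22   0.   ]
side finial1 0.87 [357.4 292.4] [0.308 0.25  0.   ]
side finial1 0.64 [332.8 276.5] [0.389 0.227 0.   ]
side finial1 0.63 [348.8 254.3] [0.394 0.124 0.   ]
side finial1 0.58 [257.  292.3] [0.523 0.37  0.   ]
side tray_handle 0.56 [363.9 160.8] [ 0.546 -0.301  0.08 ]
side tray_handle 0.55 [293.6 191.5] [0.642 0.014 0.08 ]
side switch_tip 0.63 [334.  276.8] [0.33  0.331 0.1  ]
side switch_tip 0.6 [364.5 163. ] [ 0.519 -0.244  0.1  ]
side hood 0.74 [270.3 208.4] [0.729 0.027 0.   ]
side mug 0.67 [379.6 161.6] [ 0.525 -0.403  0.04 ]
side jar 0.95 [207.  277.4] [0.632 0.421 0.04 ]
side hammer 0.75 [207.7 320.3] [0.557 0.505 0.01 ]
1.05
```

Run:
```python
import cv2
a=cv2.imread('pics/a_scene.png');cv2.imwrite('pics/b1.png',cv2.resize(a[110:330,190:490],None,fx=2.6,fy=2.6,interpolation=cv2.INTER_CUBIC))
a=cv2.imread('pics/a_side.png');cv2.imwrite('pics/b2.png',cv2.resize(a[100:310,140:430],None,fx=2.7,fy=2.7,interpolation=cv2.INTER_CUBIC))
```

```text
(no output)
```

View pics/b1.png

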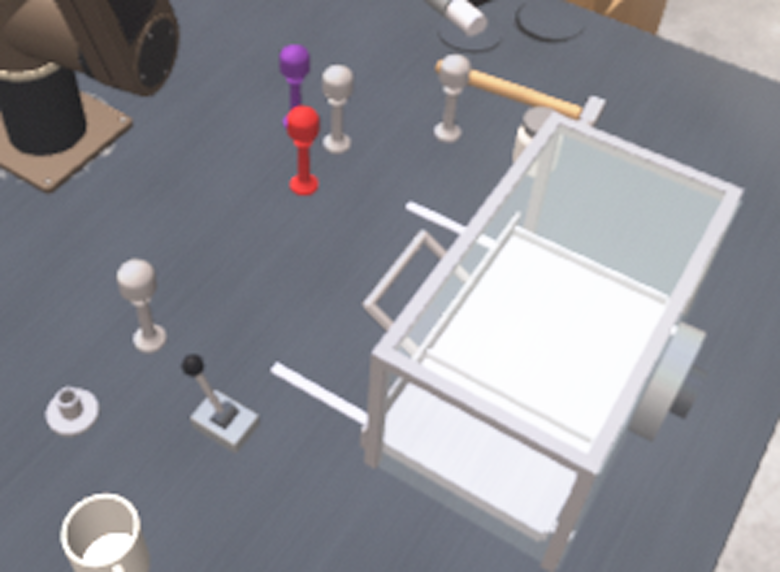

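View pics/b2.png

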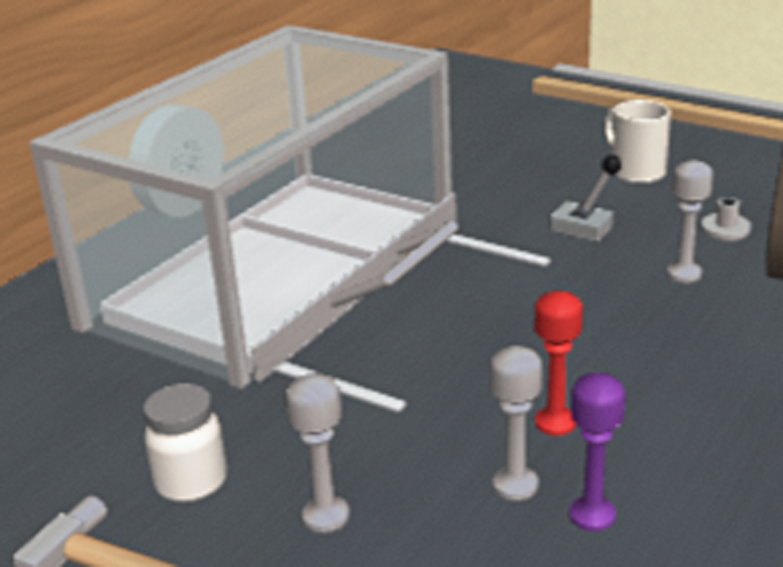

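Run:
```python
from h import *
C={c:cam(c) for c in("scene","side")}
def t(a,b):
    a=np.array(a)/2.6+[190,110];b=np.array(b)/2.7+[140,100]
    x,e=tri([ray(*C['scene'],a),ray(*C['side'],b)]);return np.round(x,3),np.round(e,4)
P=dict(F1f=((149,340),(685,272)),F1h=((137,282),(693,183)),F2f=((337,145),(516,487)),F2h=((337,84),(517,375)),F3f=((447,133),(326,515)),F3h=((454,74),(314,405)),
red=((304,185),(556,421)),pur=((290,120),(593,514)),
ros=((72,412),(727,227)),ball=((193,365),(612,164)),hl=((425,236),(387,280)),hr=((370,303),(455,228)),
topFL=((558,122),(217,190)),topFR=((383,352),(445,57)),topBR=((595,465),(290,32)),topBL=((738,192),(38,147)), railL=((410,206),(402,405)),railR=((276,370),(548,262)),blk=((224,415),(582,218)))
for k,v in P.items(): print(k,*t(*v))
```

```text
F1f [ 0.393 -0.212  0.001] [0.0011 0.0011]
F1h [ 0.393 -0.21   0.124] [0.0014 0.0014]
F2f [ 0.387  0.241 -0.002] [0.0009 0.0009]
F2h [0.388 0.239 0.125] [0.0005 0.0005]
F3f [0.519 0.362 0.001] [0.0005 0.0005]
F3h [0.519 0.36  0.124] [0.0003 0.0003]
red [0.398 0.137 0.002] [0.0009 0.0009]
pur [0.301 0.242 0.004] [0.0044 0.0044]
ros [ 0.387 -0.349  0.003] [0.0013 0.0013]
ball [ 0.517 -0.256  0.104] [0.0013 0.0013]
hl [0.63  0.092 0.079] [0.0013 0.0013]
hr [ 0.629 -0.047  0.08 ] [0.0034 0.0034]
topFL [0.727 0.235 0.229] [0.0038 0.0038]
topFR [ 0.73  -0.193  0.231] [0.0056 0.0056]
topBR [ 0.969 -0.186  0.231] [0.0031 0.0031]
topBL [0.962 0.247 0.23 ] [0.0015 0.0015]
railL [0.551 0.19  0.002] [0.0025 0.0025]
railR [ 0.557 -0.154 -0.   ] [0.0029 0.0029]
blk [ 0.554 -0.252  0.019] [0.0004 0.0004]
```

```bash
cat >> h.py <<'E'
def show():
    s=get_state();M=R.from_quat(s['tcp_rot']).as_matrix()
    print('t',round(s['time'],2),'pos',np.round(s['eef_pos'],4),'psi',round(np.degrees(np.arctan2(M[1,0],M[0,0])),2),'tilt',round(np.degrees(np.arccos(-M[2,2])),2),'F',np.round(s['contact_force'],1),'op',round(s['opening']*85.4,1),'q',np.round(s['qpos'],2))
    return s
def to(p,psi=90):
    """one delta (tool axes) to world pose p, tool down, tool x at angle psi"""
    s=show();M=R.from_quat(s['tcp_rot'])
    a=np.radians(psi);T=R.from_matrix(np.array([[np.cos(a),np.sin(a),0],[np.sin(a),-np.cos(a),0],[0,0,-1]]))
    rv=(M.inv()*T).as_rotvec(degrees=True);d=M.inv().apply(np.array(p)-s['eef_pos'])
    print('turn',np.round(rv,2),'shift',np.round(d,4),'rows>=',np.ceil(max(np.linalg.norm(d)/.0625,np.linalg.norm(rv)/10.7)))
E
python3 - <<'E'
from h import *
to((.63,.022,.23))
E
```

```text
t 1.05 pos [ 0.218  -0.6388  0.2313] psi 18.84 tilt 0.0 F [ 1.  -0.2  0.7] op 85.3 q [-1.39  0.29  1.58  0.    1.28 -0.15]
turn [  0.     0.   -71.16] shift [ 0.6033 -0.4924  0.0013] rows>= 13.0
```

move_arm:
  plan:
    - [[0, 0, -6, 0.04, -0.03, 0, 0.085], [0, 0, -12, 0.085, -0.07, 0, 0.085], [0, 0, -19, 0.13, -0.105, 0, 0.085], [0, 0, -26, 0.175, -0.14, 0, 0.085], [0, 0, -33, 0.22, -0.18, 0, 0.085]]

```text
time: 1.68
eef_pos: [0.3689, -0.396, 0.2316]
tcp_rot: [0.899, 0.439, 0.0, 0.0]
contact_force: [1.2, 0.5, 0.6]
opening: 0.995
```

Run:
```python
from h import *
to((.63,.022,.23))
```

```text
t 1.68 pos [ 0.3689 -0.396   0.2316] psi 52.04 tilt 0.05 F [1.2 0.5 0.6] op 85.0 q [-1.01 -0.01  1.91  0.    1.24 -0.35]
turn [ 5.000e-02  2.000e-02 -3.796e+01] shift [ 0.4901 -0.0512  0.0015] rows>= 8.0
```

move_arm:
  plan:
    - [[0, 0, -5, 0.05, -0.005, 0, 0.085], [0, 0, -12, 0.11, -0.011, 0, 0.085], [0, 0, -19, 0.17, -0.018, 0, 0.085], [0, 0, -26, 0.23, -0.024, 0, 0.085], [0, 0, -32, 0.29, -0.03, 0, 0.085]]

```text
time: 2.3
eef_pos: [0.5245, -0.1471, 0.232]
tcp_rot: [0.742, 0.671, 0.0, 0.001]
contact_force: [1.0, 0.1, 0.2]
opening: 0.995
```

Run:
```python
from h import *
to((.63,.022,.2))
```

```text
t 2.3 pos [ 0.5245 -0.1471  0.232 ] psi 84.24 tilt 0.12 F [1.  0.1 0.2] op 84.9 q [-0.46 -0.    1.9  -0.    1.24 -0.36]
turn [ 0.1   0.07 -5.76] shift [0.1789 0.0879 0.032 ] rows>= 4.0
```

move_arm:
  plan:
    - [[0, 0, -2, 0.05, 0.024, 0.01, 0.06], [0, 0, -4, 0.1, 0.048, 0.02, 0.06], [0, 0, -5.8, 0.145, 0.07, 0.03, 0.06], [0, 0, -5.8, 0.179, 0.088, 0.032, 0.06], [0, 0, -5.8, 0.179, 0.088, 0.032, 0.06]]

```text
time: 2.92
eef_pos: [0.6307, 0.0244, 0.1995]
tcp_rot: [0.706, 0.709, 0.0, 0.001]
contact_force: [-0.4, 0.7, -0.1]
opening: 0.703
```

Run:
```python
from h import *
s=show();im=read_camera("wrist");cv2.imwrite("pics/c_w.png",im[:,:,::-1])
K,E=cam("wrist",s)
for p in [(.63,.092,.08),(.629,-.047,.08)]: print(proj(K,E,p))
for r in pinpoint("wrist","tray_handle"): print(r, onz(K,E,r['centre'],.08))
to((.63,.022,.062))
```

```text
t 2.92 pos [0.6307 0.0244 0.1995] psi 90.25 tilt 0.1 F [-0.4  0.7 -0.1] op 60.0 q [-0.12  0.22  1.72 -0.    1.2  -0.13]
[321.88427713 118.77974245]
[320.32623401 264.75197888]
{'centre': [320.9, 197.8], 'p': 0.64} [0.62936337 0.02161069 0.08      ]
t 3.02 pos [0.63   0.0221 0.1999] psi 90.09 tilt 0.12 F [-0.5 -0.3 -0.6] op 59.8 q [-0.13  0.22  1.72 -0.    1.2  -0.13]
turn [0.07 0.1  0.09] shift [ 1.000e-04 -1.000e-04  1.379e-01] rows>= 3.0
```

View pics/c_w.png

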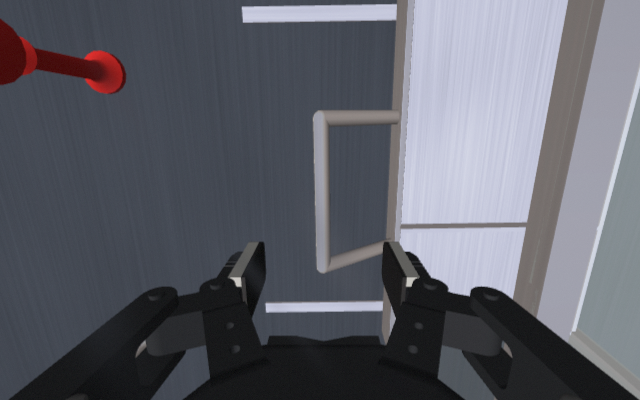

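move_arm:
  plan:
    - [[0, 0, 0, 0, 0, 0.04, 0.06], [0, 0, 0, 0, 0, 0.09, 0.06], [0, 0, 0, 0, 0, 0.125, 0.06], [0, 0, 0, 0, 0, 0.138, 0.06], [0, 0, 0, 0, 0, 0.138, 0.06]]

```text
time: 3.65
eef_pos: [0.6298, 0.0211, 0.0618]
tcp_rot: [0.707, 0.707, -0.0, 0.001]
contact_force: [-0.5, -0.4, -1.2]
opening: 0.703
```

move_arm:
  plan:
    - [[0, 0, 0, 0, 0, 0, 0.04], [0, 0, 0, 0, 0, 0, 0.02], [0, 0, 0, 0, 0, 0, 0.0], [0, 0, 0, 0, 0, 0, 0.0], [0, 0, 0, 0, 0, 0, 0.0]]
  force: 40

```text
time: 4.28
eef_pos: [0.6307, 0.0209, 0.0636]
tcp_rot: [0.707, 0.708, -0.0, 0.002]
contact_force: [-2.0, 0.4, 5.5]
opening: 0.147
```

move_arm:
  plan:
    - [[0, 0, 0, 0, -0.015, 0, 0.0], [0, 0, 0, -0.001, -0.04, 0, 0.0], [0, 0, 0, -0.001, -0.07, 0, 0.0], [0, 0, 0, -0.002, -0.1, 0, 0.0], [0, 0, 0, -0.002, -0.13, 0, 0.0]]

```text
time: 4.9
eef_pos: [0.5001, 0.0184, 0.0636]
tcp_rot: [0.706, 0.708, 0.001, 0.003]
contact_force: [3.6, -2.4, 2.7]
opening: 0.145
```

move_arm:
  plan:
    - [[0, 0, 0, 0, -0.02, 0, 0.0], [0, 0, 0, 0, -0.035, 0, 0.0], [0, 0, 0, 0, -0.05, 0, 0.0], [0, 0, 0, 0, -0.055, 0, 0.0], [0, 0, 0, 0, -0.055, 0, 0.0]]

```text
time: 5.52
eef_pos: [0.4442, 0.0174, 0.0635]
tcp_rot: [0.706, 0.708, -0.001, 0.003]
contact_force: [-1.9, -6.5, 3.1]
opening: 0.146
```

Run:
```python
from h import *
s=show()
C={c:cam(c) for c in("scene","side")};r=[]
for c in C:
    im=read_camera(c);cv2.imwrite(f"pics/d_{c}.png",im[:,:,::-1])
show()
```

```text
t 5.53 pos [0.4442 0.0174 0.0635] psi 90.18 tilt 0.4 F [-1.9 -6.5  3.1] op 12.5 q [-0.19 -0.01  2.25 -0.01  0.9  -0.19]
t 5.62 pos [0.4442 0.0174 0.0635] psi 90.19 tilt 0.38 F [-1.3 -5.9  3.6] op 12.9 q [-0.19 -0.01  2.25 -0.01  0.9  -0.19]
```

View pics/d_side.png

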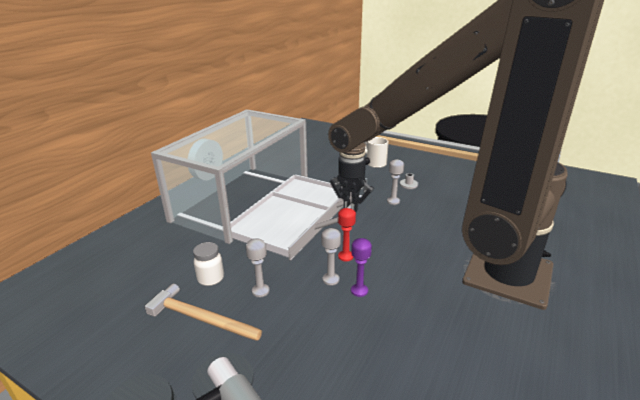

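View pics/d_scene.png

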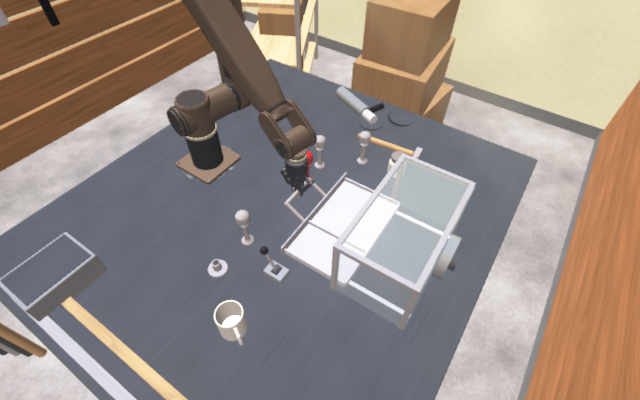

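move_arm:
  plan:
    - [[0, 0, 0, -0.001, -0.003, 0, 0.0], [0, 0, 0, -0.001, -0.006, 0, 0.0], [0, 0, 0, -0.001, -0.008, 0, 0.0], [0, 0, 0, -0.001, -0.008, 0, 0.0], [0, 0, 0, -0.001, -0.008, 0, 0.0]]

```text
time: 6.25
eef_pos: [0.4383, 0.0172, 0.0636]
tcp_rot: [0.706, 0.708, 0.002, 0.005]
contact_force: [10.0, 5.3, -7.2]
opening: 0.147
```

move_arm:
  plan:
    - [[0, 0, 0, 0, 0.002, 0, 0.0], [0, 0, 0, 0, 0.002, 0, 0.03], [0, 0, 0, 0, 0.002, 0, 0.06], [0, 0, 0, 0, 0.002, 0, 0.06], [0, 0, 0, 0, 0.002, 0, 0.06]]

```text
time: 6.88
eef_pos: [0.4401, 0.0172, 0.0635]
tcp_rot: [0.706, 0.708, 0.002, 0.005]
contact_force: [0.3, -1.2, 0.0]
opening: 0.703
```

move_arm:
  plan:
    - [[0, 0, 0, 0, 0, -0.03, 0.06], [0, 0, 0, 0, 0, -0.08, 0.06], [0, 0, 0, 0, 0, -0.13, 0.06], [0, 0, 0, 0, 0, -0.18, 0.085], [0, 0, 0, 0, 0, -0.2, 0.085]]

```text
time: 7.5
eef_pos: [0.4394, 0.0178, 0.2675]
tcp_rot: [0.706, 0.708, 0.004, 0.008]
contact_force: [0.5, -0.2, -0.7]
opening: 0.994
```

Run:
```python
from h import *
s=show();im=read_camera("wrist");cv2.imwrite("pics/e_w.png",im[:,:,::-1])
K,E=cam("wrist",s);r=[]
for x in pinpoint("wrist","tray_handle"): print(x, onz(K,E,x['centre'],.08))
```

```text
t 7.5 pos [0.4394 0.0178 0.2675] psi 90.11 tilt 0.99 F [ 0.5 -0.2 -0.7] op 84.9 q [-0.19 -0.3   2.09 -0.    1.33 -0.19]
{'centre': [320.0, 179.4], 'p': 0.66} [0.43935372 0.01740533 0.08      ]
```

View pics/e_w.png

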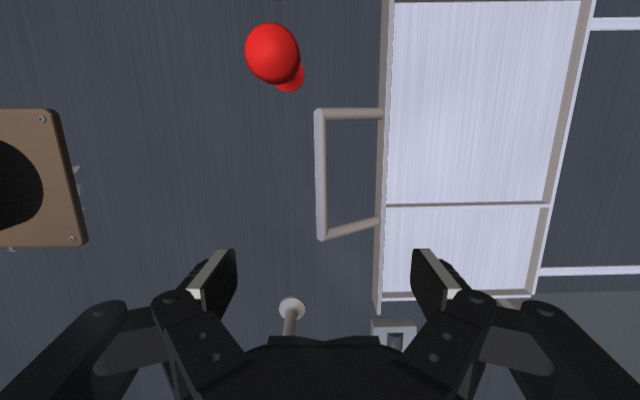

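Run:
```python
from h import *
for q in("rosette1","finial1"):
  for c in ("scene","side"):
    read_camera(c);K,E=cam(c)
    for x in pinpoint(c,q): print(c,q,round(x['p'],2),x['centre'],np.round(onz(K,E,x['centre'],0),3))
to((.393,-.211,.21))
a=np.radians(1.3);h=np.array([.4393,.0175]);xh=np.array([np.cos(a),np.sin(a)]);yh=np.array([-np.sin(a),np.cos(a)])
for r in [(.14,.128),(.14,.064),(.14,0),(.13,-.125),(.21,-.125)]: print(r,h+r[0]*xh+r[1]*yh)
```

```text
scene rosette1 0.54 [217.9, 268.6] [ 0.388 -0.348  0.   ]
side rosette1 0.44 [411.5, 180.6] [ 0.389 -0.386  0.   ]
scene finial1 0.73 [246.1, 238.0] [ 0.382 -0.204  0.   ]
scene finial1 0.68 [360.9, 159.1] [0.509 0.371 0.   ]
scene finial1 0.54 [316.2, 163.8] [0.371 0.241 0.   ]
scene finial1 0.54 [308.6, 180.1] [0.399 0.147 0.   ]
side finial1 0.94 [258.3, 292.4] [0.52  0.368 0.   ]
side finial1 0.94 [329.9, 279.7] [0.389 0.242 0.   ]
side finial1 0.71 [347.6, 254.8] [0.396 0.127 0.   ]
side finial1 0.7 [393.9, 201.6] [ 0.39 -0.21  0.  ]
side finial1 0.62 [361.7, 291.5] [0.3   0.242 0.   ]
side finial1 0.51 [351.0, 208.4] [ 0.497 -0.101  0.   ]
t 8.0 pos [0.4376 0.0181 0.2622] psi 90.11 tilt 0.49 F [0.5 0.  0.3] op 85.0 q [-0.19 -0.29  2.1  -0.    1.33 -0.19]
turn [0.44 0.21 0.11] shift [-0.2288 -0.0454  0.0527] rows>= 4.0
(0.14, 0.128) [0.57635999 0.14864328]
(0.14, 0.064) [0.57781198 0.08465975]
(0.14, 0) [0.57926397 0.02067623]
(0.13, -0.125) [ 0.57210246 -0.10451847]
(0.21, -0.125) [ 0.65208186 -0.10270349]
```

move_arm:
  plan:
    - [[0, 0, 0, -0.05, -0.01, 0.01, 0.085], [0.2, 0.1, 0, -0.1, -0.02, 0.02, 0.085], [0.4, 0.2, 0, -0.155, -0.03, 0.035, 0.085], [0.4, 0.2, 0, -0.2, -0.04, 0.05, 0.085], [0.4, 0.2, 0, -0.229, -0.045, 0.053, 0.085]]

```text
time: 8.62
eef_pos: [0.3921, -0.2126, 0.2079]
tcp_rot: [0.707, 0.707, 0.0, -0.001]
contact_force: [0.8, -0.3, -0.3]
opening: 0.995
```

Run:
```python
from h import *
s=show();im=read_camera("wrist");cv2.imwrite("pics/f_w.png",im[:,:,::-1])
K,E=cam("wrist",s);r=[]
for z in(0,.06,.125,.152): print(z,proj(K,E,(.393,-.211,z)))
to((.393,-.211,.106))
```

```text
t 8.62 pos [ 0.3921 -0.2126  0.2079] psi 89.99 tilt 0.14 F [ 0.8 -0.3 -0.3] op 85.0 q [-0.73 -0.22  2.14  0.    1.22 -0.72]
0 [323.77980743 175.53399003]
0.06 [323.79330828 186.70327481]
0.125 [323.81537497 204.95910162]
0.152 [323.82839694 215.7322102 ]
t 8.68 pos [ 0.392  -0.215   0.2082] psi 89.92 tilt 0.11 F [ 0.5 -2.4  0.1] op 84.9 q [-0.73 -0.22  2.14 -0.    1.22 -0.73]
turn [-0.1   0.05 -0.08] shift [0.0041 0.0012 0.1022] rows>= 2.0
```

View pics/f_w.png

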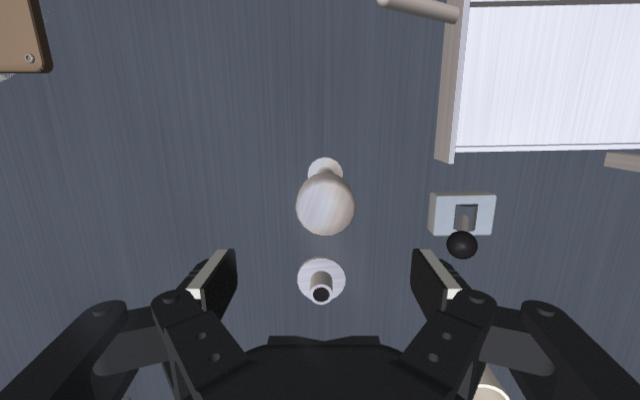

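move_arm:
  plan:
    - [[0, 0, 0, 0.003, 0.001, 0.025, 0.085], [0, 0, 0, 0.004, 0.001, 0.06, 0.085], [0, 0, 0, 0.004, 0.001, 0.09, 0.085], [0, 0, 0, 0.004, 0.001, 0.102, 0.085], [0, 0, 0, 0.004, 0.001, 0.102, 0.085]]

```text
time: 9.3
eef_pos: [0.3926, -0.2106, 0.1057]
tcp_rot: [0.708, 0.707, -0.001, -0.001]
contact_force: [-0.3, -0.2, 0.7]
opening: 0.997
```

move_arm:
  plan:
    - [[0, 0, 0, 0, 0, 0, 0.06], [0, 0, 0, 0, 0, 0, 0.05], [0, 0, 0, 0, 0, 0, 0.04], [0, 0, 0, 0, 0, 0, 0.04], [0, 0, 0, 0, 0, 0, 0.04]]
  force: 50

```text
time: 9.93
eef_pos: [0.3936, -0.2114, 0.1071]
tcp_rot: [0.708, 0.707, -0.001, 0.0]
contact_force: [-0.3, -0.6, 5.2]
opening: 0.524
```

Run:
```python
from h import *
s=show();im=read_camera("wrist");cv2.imwrite("pics/g_w.png",im[:,:,::-1])
```

```text
t 9.93 pos [ 0.3936 -0.2114  0.1071] psi 89.93 tilt 0.1 F [-0.3 -0.6  5.2] op 44.8 q [-0.72 -0.08  2.22 -0.    1.   -0.72]
```

View pics/g_w.png

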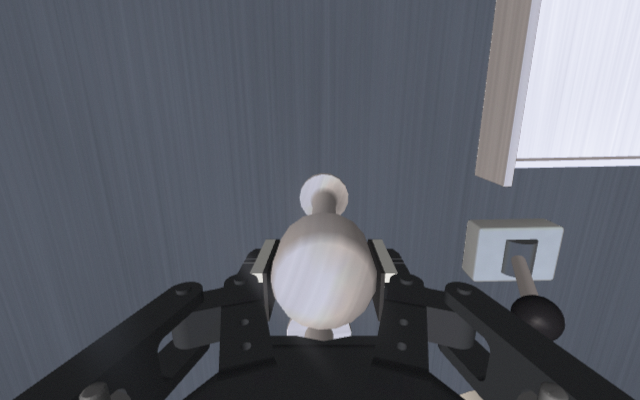

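move_arm:
  plan:
    - [[0, 0, 0, 0, 0, -0.015, 0.04], [0, 0, 0, 0, 0, -0.04, 0.04], [0, 0, 0, 0, 0, -0.075, 0.04], [0, 0, 0, 0, 0, -0.105, 0.04], [0, 0, 0, 0, 0, -0.12, 0.04]]
  force: 60

```text
time: 10.6
eef_pos: [0.3938, -0.2113, 0.2288]
tcp_rot: [0.708, 0.707, -0.001, 0.001]
contact_force: [0.3, -0.1, -3.1]
opening: 0.523
```

Run:
```python
from h import *
to((.579,.021,.227))
```

```text
t 10.6 pos [ 0.3938 -0.2113  0.2288] psi 89.93 tilt 0.17 F [ 0.3 -0.1 -3.1] op 44.6 q [-0.72 -0.24  2.12 -0.    1.26 -0.72]
turn [ 0.03  0.16 -0.07] shift [0.2325 0.185  0.0012] rows>= 5.0
```

move_arm:
  plan:
    - [[0, 0, 0, 0.015, 0.012, 0, 0.04], [0, 0, 0, 0.045, 0.036, 0, 0.04], [0, 0, 0, 0.085, 0.068, 0, 0.04], [0, 0, 0, 0.125, 0.1, 0, 0.04], [0, 0, 0, 0.16, 0.127, 0, 0.04]]

```text
time: 11.22
eef_pos: [0.521, -0.0497, 0.2271]
tcp_rot: [0.707, 0.707, -0.001, 0.0]
contact_force: [0.8, -0.2, -1.9]
opening: 0.521
```

Run:
```python
from h import *
to((.579,.021,.227))
```

```text
t 11.22 pos [ 0.521  -0.0497  0.2271] psi 89.96 tilt 0.17 F [ 0.8 -0.2 -1.9] op 44.5 q [-0.29 -0.05  1.95 -0.    1.24 -0.29]
turn [-0.11  0.13 -0.04] shift [ 0.0707  0.0579 -0.0001] rows>= 2.0
```

move_arm:
  plan:
    - [[0, 0, 0, 0.025, 0.02, 0, 0.04], [0, 0, 0, 0.05, 0.04, 0, 0.04], [0, 0, 0, 0.066, 0.054, 0.01, 0.04], [0, 0, 0, 0.071, 0.058, 0.03, 0.04], [0, 0, 0, 0.071, 0.058, 0.05, 0.04]]

```text
time: 11.85
eef_pos: [0.5779, 0.0212, 0.1743]
tcp_rot: [0.707, 0.707, -0.002, -0.001]
contact_force: [1.0, 0.3, -1.3]
opening: 0.524
```

Run:
```python
from h import *
im=read_camera("scene");cv2.imwrite("pics/h_s.png",cv2.resize(im[110:310,190:490],None,fx=2.6,fy=2.6)[:,:,::-1])
to((.579,.021,.1205))
```

```text
t 11.9 pos [0.5758 0.0211 0.1708] psi 89.95 tilt 0.62 F [-2.2 -1.5 -5.5] op 44.2 q [-0.14  0.13  1.87 -0.    1.15 -0.14]
turn [-0.61  0.08 -0.05] shift [0.     0.0037 0.0502] rows>= 1.0
```

View pics/h_s.png

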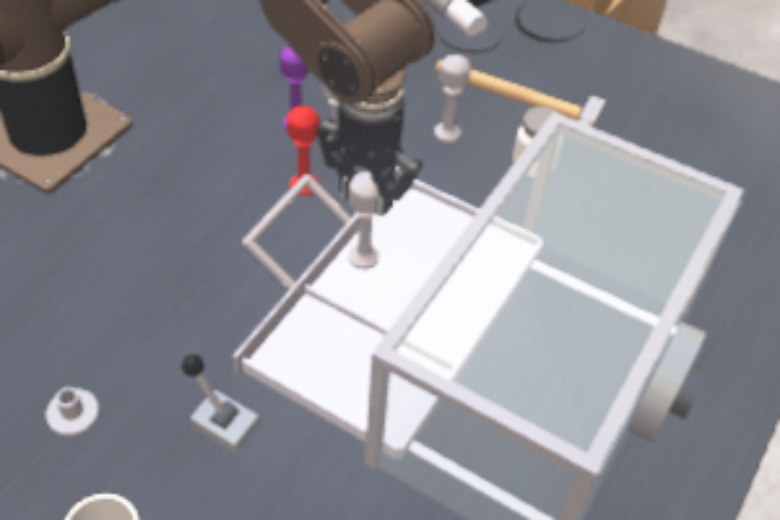

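move_arm:
  plan:
    - [[-0.3, 0, 0, 0, 0.003, 0.015, 0.04], [-0.6, 0, 0, 0, 0.003, 0.03, 0.04], [-0.6, 0, 0, 0, 0.003, 0.042, 0.04], [-0.6, 0, 0, 0, 0.003, 0.048, 0.04], [-0.6, 0, 0, 0, 0.003, 0.048, 0.04]]

```text
time: 12.52
eef_pos: [0.5781, 0.021, 0.1225]
tcp_rot: [0.707, 0.707, -0.001, 0.0]
contact_force: [-0.0, 0.2, -3.2]
opening: 0.519
```

Run:
```python
from h import *
to((.579,.021,.119))
```

```text
t 12.53 pos [0.5781 0.021  0.1225] psi 89.95 tilt 0.09 F [-0.   0.2 -3.2] op 44.3 q [-0.14  0.19  1.9  -0.    1.05 -0.14]
turn [-0.04  0.08 -0.05] shift [0.     0.0009 0.0035] rows>= 1.0
```

move_arm:
  plan:
    - [[0, 0, 0, 0, 0, 0.001, 0.04], [0, 0, 0, 0, 0, 0.002, 0.04], [0, 0, 0, 0, 0, 0.003, 0.04], [0, 0, 0, 0, 0, 0.0035, 0.04], [0, 0, 0, 0, 0, 0.0035, 0.04]]

```text
time: 13.15
eef_pos: [0.5783, 0.021, 0.1193]
tcp_rot: [0.707, 0.707, -0.001, 0.0]
contact_force: [-0.9, 0.3, -1.0]
opening: 0.519
```

move_arm:
  plan:
    - [[0, 0, 0, 0, 0, 0.001, 0.04], [0, 0, 0, 0, 0, 0.001, 0.04], [0, 0, 0, 0, 0, 0.001, 0.046], [0, 0, 0, 0, 0, 0.001, 0.05], [0, 0, 0, 0, 0, 0.001, 0.055]]

```text
time: 13.78
eef_pos: [0.5783, 0.0209, 0.1181]
tcp_rot: [0.707, 0.707, -0.001, 0.0]
contact_force: [-0.6, -0.5, 0.2]
opening: 0.644
```

move_arm:
  plan:
    - [[0, 0, 0, 0, 0, 0, 0.065], [0, 0, 0, 0, 0, 0, 0.075], [0, 0, 0, 0, 0, -0.005, 0.085], [0, 0, 0, 0, 0, -0.04, 0.085], [0, 0, 0, 0, 0, -0.08, 0.085]]

```text
time: 14.4
eef_pos: [0.5778, 0.0211, 0.1984]
tcp_rot: [0.707, 0.707, -0.001, -0.0]
contact_force: [-0.0, 0.1, 0.7]
opening: 0.997
```

Run:
```python
from h import *
im=read_camera("scene");cv2.imwrite("pics/i_s.png",cv2.resize(im[110:310,190:490],None,fx=2.6,fy=2.6)[:,:,::-1])
to((.388,.24,.23),135)
```

```text
t 14.45 pos [0.5814 0.0208 0.206 ] psi 89.96 tilt 0.58 F [2.  0.  4.2] op 84.7 q [-0.14  0.1   1.84 -0.    1.19 -0.14]
turn [  0.47   0.37 -45.04] shift [ 0.219  -0.1933 -0.0265] rows>= 5.0
```

View pics/i_s.png

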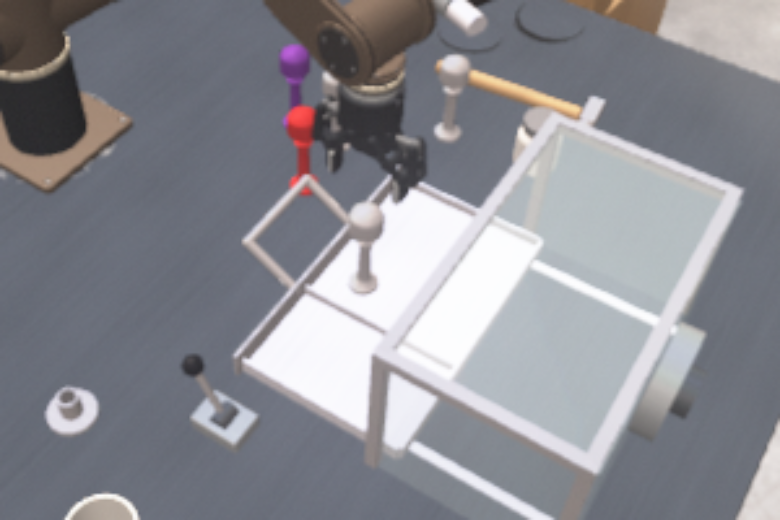

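move_arm:
  plan:
    - [[0, 0, -5, 0.02, -0.018, -0.012, 0.085], [0, 0, -14, 0.06, -0.053, -0.022, 0.085], [0.2, 0.2, -24, 0.103, -0.091, -0.026, 0.085], [0.4, 0.3, -34, 0.146, -0.129, -0.026, 0.085], [0.4, 0.3, -43, 0.188, -0.166, -0.026, 0.085]]

```text
time: 15.08
eef_pos: [0.4142, 0.2101, 0.2305]
tcp_rot: [0.397, 0.918, 0.001, 0.001]
contact_force: [0.6, 0.5, -1.2]
opening: 0.995
```

Run:
```python
from h import *
to((.388,.24,.22),135)
```

```text
t 15.07 pos [0.4142 0.2101 0.2305] psi 133.23 tilt 0.17 F [ 0.6  0.5 -1.2] op 85.0 q [ 0.25 -0.2   2.08 -0.    1.26 -0.5 ]
turn [ 0.12  0.12 -1.77] shift [0.0397 0.0014 0.0104] rows>= 1.0
```

move_arm:
  plan:
    - [[0, 0, -1, 0.02, 0, 0.005, 0.085], [0, 0, -1.8, 0.034, 0.001, 0.01, 0.085], [0, 0, -1.8, 0.04, 0.001, 0.01, 0.085], [0, 0, -1.8, 0.04, 0.001, 0.01, 0.085], [0, 0, -1.8, 0.04, 0.001, 0.01, 0.085]]

```text
time: 15.7
eef_pos: [0.3882, 0.2395, 0.2206]
tcp_rot: [0.383, 0.924, 0.001, 0.002]
contact_force: [1.0, 0.2, 0.5]
opening: 0.996
```

Run:
```python
from h import *
s=show();im=read_camera("wrist");cv2.imwrite("pics/j_w.png",im[:,:,::-1])
K,E=cam("wrist",s);r=[]
for z in(0,.06,.125,.152): print(z,proj(K,E,(.388,.24,z)))
to((.388,.24,.106),135)
```

```text
t 15.7 pos [0.3882 0.2395 0.2206] psi 134.96 tilt 0.2 F [1.  0.2 0.5] op 85.1 q [ 0.33 -0.21  2.11 -0.    1.24 -0.45]
0 [322.67811048 173.33749516]
0.06 [322.74931958 183.92413021]
0.125 [322.86371477 200.93122868]
0.152 [322.93008783 210.79889194]
t 15.75 pos [0.3882 0.2395 0.2206] psi 134.96 tilt 0.19 F [-1.   0.4  0. ] op 85.2 q [ 0.33 -0.21  2.11 -0.    1.24 -0.45]
turn [ 0.13  0.13 -0.04] shift [ 0.0008 -0.      0.1146] rows>= 2.0
```

View pics/j_w.png

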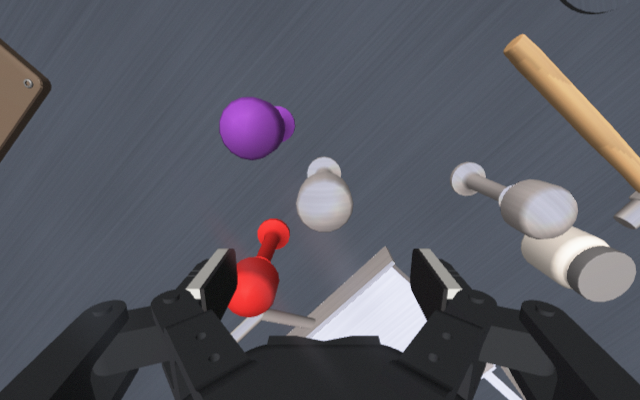

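move_arm:
  plan:
    - [[0, 0, 0, 0.001, 0, 0.03, 0.085], [0, 0, 0, 0.001, 0, 0.07, 0.085], [0, 0, 0, 0.001, 0, 0.1, 0.085], [0, 0, 0, 0.001, 0, 0.114, 0.085], [0, 0, 0, 0.001, 0, 0.114, 0.085]]

```text
time: 16.38
eef_pos: [0.3877, 0.2398, 0.106]
tcp_rot: [0.383, 0.924, 0.0, 0.001]
contact_force: [-0.9, -0.6, -0.0]
opening: 0.995
```

move_arm:
  plan:
    - [[0, 0, 0, 0, 0, 0, 0.06], [0, 0, 0, 0, 0, 0, 0.05], [0, 0, 0, 0, 0, 0, 0.04], [0, 0, 0, 0, 0, 0, 0.04], [0, 0, 0, 0, 0, 0, 0.04]]
  force: 60

```text
time: 17.0
eef_pos: [0.389, 0.2402, 0.1076]
tcp_rot: [0.383, 0.924, 0.001, 0.002]
contact_force: [0.1, -0.3, 5.7]
opening: 0.525
```

move_arm:
  plan:
    - [[0, 0, 0, 0, 0, -0.015, 0.04], [0, 0, 0, 0, 0, -0.04, 0.04], [0, 0, 0, 0, 0, -0.08, 0.04], [0, 0, 0, 0, 0, -0.12, 0.04], [0, 0, 0, 0, 0, -0.14, 0.04]]

```text
time: 17.62
eef_pos: [0.3886, 0.2403, 0.2502]
tcp_rot: [0.383, 0.924, 0.002, 0.003]
contact_force: [0.2, -0.9, -2.6]
opening: 0.519
```

Run:
```python
from h import *
s=show();im=read_camera("side");cv2.imwrite("pics/k_s.png",im[:,:,::-1])
to((.578,.085,.235))
```

```text
t 17.62 pos [0.3886 0.2403 0.2502] psi 134.94 tilt 0.43 F [ 0.2 -0.9 -2.6] op 44.3 q [ 0.33 -0.23  2.07 -0.    1.29 -0.45]
t 17.68 pos [0.3895 0.2407 0.2524] psi 134.94 tilt 0.62 F [ 1.6  0.1 -0.7] op 44.4 q [ 0.33 -0.24  2.07 -0.    1.3  -0.45]
turn [ 0.63  0.11 44.94] shift [-0.2433  0.0233  0.0191] rows>= 5.0
```

View pics/k_s.png

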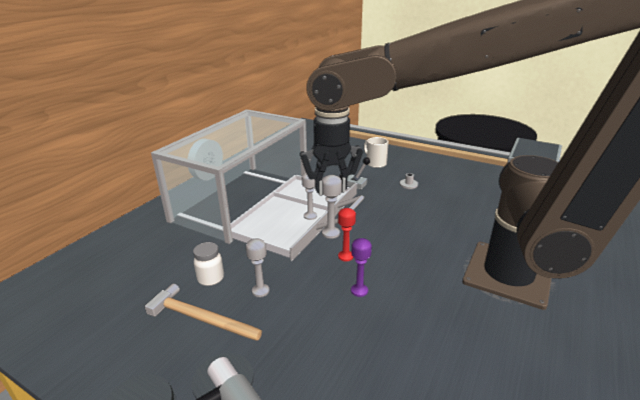

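move_arm:
  plan:
    - [[0, 0, 4, -0.021, 0.021, 0, 0.04], [0.2, 0, 13, -0.071, 0.042, 0.005, 0.04], [0.4, 0, 23, -0.127, 0.042, 0.01, 0.04], [0.6, 0, 33, -0.18, 0.039, 0.015, 0.04], [0.6, 0, 42, -0.226, 0.028, 0.019, 0.04]]

```text
time: 18.3
eef_pos: [0.5694, 0.0992, 0.2333]
tcp_rot: [0.691, 0.723, -0.001, -0.0]
contact_force: [0.6, 0.5, -2.3]
opening: 0.521
```

Run:
```python
from h import *
to((.578,.085,.125))
```

```text
t 18.3 pos [0.5694 0.0992 0.2333] psi 92.64 tilt 0.12 F [ 0.6  0.5 -2.3] op 44.5 q [-0.    0.07  1.82 -0.    1.25 -0.05]
turn [-0.09  0.09  2.64] shift [-0.0144  0.0081  0.1083] rows>= 2.0
```

move_arm:
  plan:
    - [[0, 0, 2, -0.01, 0.006, 0, 0.04], [0, 0, 2.6, -0.014, 0.008, 0.005, 0.04], [0, 0, 2.6, -0.014, 0.008, 0.025, 0.04], [0, 0, 2.6, -0.014, 0.008, 0.05, 0.04], [0, 0, 2.6, -0.014, 0.008, 0.07, 0.04]]

```text
time: 18.92
eef_pos: [0.5763, 0.0868, 0.1607]
tcp_rot: [0.706, 0.708, -0.002, -0.001]
contact_force: [0.9, -0.7, -3.3]
opening: 0.521
```

Run:
```python
from h import *
to((.578,.085,.1235))
```

```text
t 18.93 pos [0.5763 0.0868 0.1607] psi 90.16 tilt 0.26 F [ 0.9 -0.7 -3.3] op 44.5 q [-0.02  0.16  1.87 -0.    1.12 -0.03]
turn [-0.25  0.07  0.16] shift [-0.0018  0.0019  0.0372] rows>= 1.0
```

move_arm:
  plan:
    - [[-0.2, 0, 0.2, -0.002, 0.002, 0.012, 0.04], [-0.2, 0, 0.2, -0.002, 0.002, 0.025, 0.04], [-0.2, 0, 0.2, -0.002, 0.002, 0.034, 0.04], [-0.2, 0, 0.2, -0.002, 0.002, 0.037, 0.04], [-0.2, 0, 0.2, -0.002, 0.002, 0.037, 0.04]]

```text
time: 19.55
eef_pos: [0.5784, 0.0847, 0.124]
tcp_rot: [0.707, 0.707, -0.001, 0.0]
contact_force: [-0.1, 0.3, -4.0]
opening: 0.519
```

Run:
```python
from h import *
to((.578,.085,.1195))
```

```text
t 19.55 pos [0.5784 0.0847 0.124 ] psi 89.96 tilt 0.07 F [-0.1  0.3 -4. ] op 44.3 q [-0.03  0.2   1.89 -0.    1.05 -0.03]
turn [-0.02  0.07 -0.04] shift [ 0.0003 -0.0004  0.0045] rows>= 1.0
```

move_arm:
  plan:
    - [[0, 0, 0, 0, 0, 0.0015, 0.04], [0, 0, 0, 0, 0, 0.003, 0.04], [0, 0, 0, 0, 0, 0.0045, 0.04], [0, 0, 0, 0, 0, 0.0055, 0.04], [0, 0, 0, 0, 0, 0.0055, 0.04]]

```text
time: 20.18
eef_pos: [0.5788, 0.0847, 0.1196]
tcp_rot: [0.707, 0.707, -0.0, 0.001]
contact_force: [-2.1, -0.0, 4.3]
opening: 0.518
```

move_arm:
  plan:
    - [[0, 0, 0, 0, 0, 0, 0.043], [0, 0, 0, 0, 0, 0, 0.047], [0, 0, 0, 0, 0, 0, 0.052], [0, 0, 0, 0, 0, 0, 0.06], [0, 0, 0, 0, 0, 0, 0.085]]

```text
time: 20.8
eef_pos: [0.5789, 0.0847, 0.1196]
tcp_rot: [0.707, 0.707, -0.0, 0.001]
contact_force: [-0.1, -0.2, -0.8]
opening: 0.894
```

move_arm:
  plan:
    - [[0, 0, 0, 0, 0, 0, 0.085], [0, 0, 0, 0, 0, -0.01, 0.085], [0, 0, 0, 0, 0, -0.04, 0.085], [0, 0, 0, 0, 0, -0.08, 0.085], [0, 0, 0, 0, 0, -0.11, 0.085]]

```text
time: 21.42
eef_pos: [0.5794, 0.0849, 0.2325]
tcp_rot: [0.707, 0.707, 0.001, 0.002]
contact_force: [0.3, 0.1, 0.4]
opening: 0.996
```

Run:
```python
from h import *
im=read_camera("scene");cv2.imwrite("pics/l_s.png",cv2.resize(im[110:310,190:490],None,fx=2.6,fy=2.6)[:,:,::-1])
to((.519,.361,.225),120)
```

```text
t 21.48 pos [0.5815 0.0849 0.2373] psi 89.97 tilt 0.63 F [ 1.4 -0.3  2.7] op 84.7 q [-0.03  0.08  1.8  -0.    1.25 -0.03]
turn [  0.59   0.24 -30.03] shift [ 0.2761 -0.0628  0.0113] rows>= 5.0
```

View pics/l_s.png

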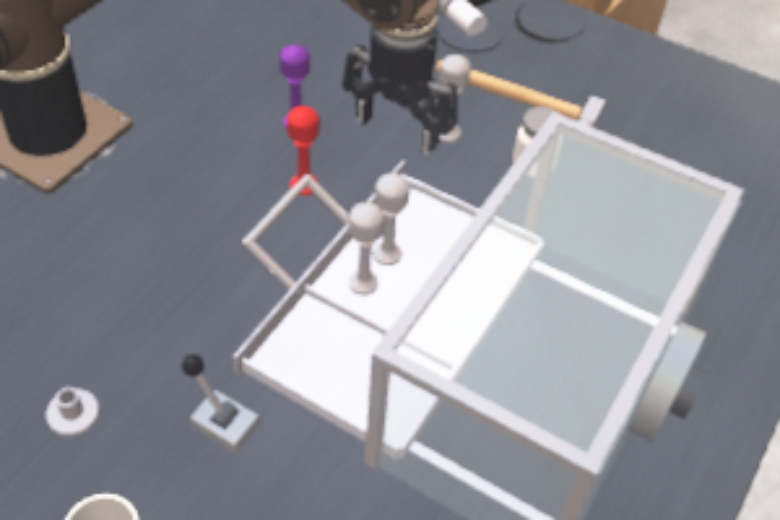

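move_arm:
  plan:
    - [[0, 0, 0, 0.03, -0.006, 0, 0.07], [0.3, 0.2, 0, 0.085, -0.018, 0.005, 0.07], [0.5, 0.2, 0, 0.145, -0.032, 0.01, 0.07], [0.5, 0.2, 0, 0.205, -0.046, 0.011, 0.07], [0.5, 0.2, 0, 0.25, -0.057, 0.011, 0.07]]

```text
time: 22.1
eef_pos: [0.5238, 0.3372, 0.2255]
tcp_rot: [0.707, 0.707, 0.002, 0.0]
contact_force: [0.2, -0.2, 0.6]
opening: 0.821
```

Run:
```python
from h import *
to((.519,.361,.21))
```

```text
t 22.1 pos [0.5238 0.3372 0.2255] psi 90.04 tilt 0.2 F [ 0.2 -0.2  0.6] op 70.1 q [0.41 0.18 1.72 0.   1.24 0.41]
turn [ 0.14 -0.13  0.04] shift [ 0.0238 -0.0048  0.0155] rows>= 1.0
```

move_arm:
  plan:
    - [[0, 0, 0, 0.012, -0.003, 0.008, 0.07], [0, 0, 0, 0.022, -0.005, 0.015, 0.07], [0, 0, 0, 0.024, -0.005, 0.015, 0.07], [0, 0, 0, 0.024, -0.005, 0.015, 0.07], [0, 0, 0, 0.024, -0.005, 0.015, 0.07]]

```text
time: 22.72
eef_pos: [0.5195, 0.3603, 0.2109]
tcp_rot: [0.707, 0.707, 0.002, 0.0]
contact_force: [-0.0, -0.4, 0.4]
opening: 0.821
```

Run:
```python
from h import *
s=show();im=read_camera("wrist");cv2.imwrite("pics/m_w.png",im[:,:,::-1])
K,E=cam("wrist",s);r=[]
for z in(0,.06,.125,.152): print(z,proj(K,E,(.519,.361,z)))
to((.519,.361,.106))
```

```text
t 22.73 pos [0.5195 0.3603 0.2109] psi 89.95 tilt 0.23 F [-0.  -0.4  0.4] op 70.1 q [0.45 0.21 1.71 0.   1.22 0.45]
0 [321.77293347 175.89513688]
0.06 [321.6815324  186.97771328]
0.125 [321.53278367 205.01381632]
0.152 [321.44537655 215.6121179 ]
t 22.77 pos [0.5194 0.3604 0.2109] psi 89.97 tilt 0.23 F [-0.  -0.1 -0.1] op 69.9 q [0.45 0.21 1.71 0.   1.22 0.45]
turn [ 0.18 -0.14 -0.03] shift [ 0.0003 -0.0007  0.1049] rows>= 2.0
```

View pics/m_w.png

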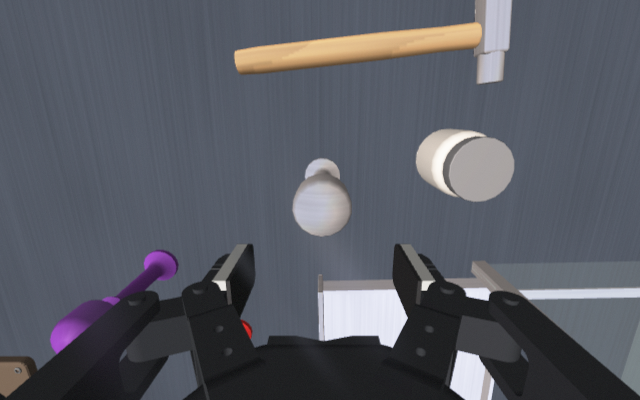

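move_arm:
  plan:
    - [[0.2, -0.1, 0, 0, -0.001, 0.03, 0.07], [0.2, -0.1, 0, 0, -0.001, 0.07, 0.07], [0.2, -0.1, 0, 0, -0.001, 0.095, 0.07], [0.2, -0.1, 0, 0, -0.001, 0.105, 0.07], [0.2, -0.1, 0, 0, -0.001, 0.105, 0.07]]

```text
time: 23.4
eef_pos: [0.5189, 0.3605, 0.1059]
tcp_rot: [0.707, 0.707, -0.0, -0.0]
contact_force: [0.6, 0.3, -0.8]
opening: 0.821
```

move_arm:
  plan:
    - [[0, 0, 0, 0, 0, 0, 0.06], [0, 0, 0, 0, 0, 0, 0.05], [0, 0, 0, 0, 0, 0, 0.04], [0, 0, 0, 0, 0, 0, 0.04], [0, 0, 0, 0, 0, 0, 0.04]]
  force: 60

```text
time: 24.02
eef_pos: [0.5197, 0.361, 0.1076]
tcp_rot: [0.707, 0.707, 0.001, -0.0]
contact_force: [-1.7, -0.2, 5.4]
opening: 0.522
```

move_arm:
  plan:
    - [[0, 0, 0, 0, 0, -0.015, 0.04], [0, 0, 0, 0, 0, -0.04, 0.04], [0, 0, 0, 0, 0, -0.07, 0.04], [0, 0, 0, 0, 0, -0.1, 0.04], [0, 0, 0, 0, 0, -0.115, 0.04]]

```text
time: 24.65
eef_pos: [0.5199, 0.361, 0.2245]
tcp_rot: [0.707, 0.707, 0.002, 0.0]
contact_force: [-0.5, -0.2, -2.2]
opening: 0.522
```

Run:
```python
from h import *
to((.5765,.149,.225))
```

```text
t 24.65 pos [0.5199 0.361  0.2245] psi 89.95 tilt 0.25 F [-0.5 -0.2 -2.2] op 44.6 q [0.45 0.2  1.69 0.   1.24 0.45]
turn [ 0.2  -0.15 -0.05] shift [-0.2119  0.0568 -0.0008] rows>= 4.0
```

move_arm:
  plan:
    - [[0.1, -0.1, 0, -0.015, 0.004, 0, 0.04], [0.2, -0.1, 0, -0.05, 0.013, 0, 0.04], [0.2, -0.1, 0, -0.095, 0.025, 0, 0.04], [0.2, -0.1, 0, -0.135, 0.036, 0, 0.04], [0.2, -0.1, 0, -0.165, 0.044, 0, 0.04]]

```text
time: 25.28
eef_pos: [0.5631, 0.193, 0.2219]
tcp_rot: [0.708, 0.706, -0.001, -0.001]
contact_force: [0.4, 0.1, -3.0]
opening: 0.522
```

Run:
```python
from h import *
to((.5765,.149,.125))
```

```text
t 25.27 pos [0.5631 0.193  0.2219] psi 89.87 tilt 0.21 F [ 0.4  0.1 -3. ] op 44.6 q [0.16 0.12 1.79 0.   1.24 0.16]
turn [-0.21  0.03 -0.13] shift [-0.0439  0.0139  0.0969] rows>= 2.0
```

move_arm:
  plan:
    - [[0, 0, 0, -0.018, 0.006, 0, 0.04], [-0.2, 0, 0, -0.034, 0.011, 0, 0.04], [-0.2, 0, 0, -0.042, 0.014, 0.005, 0.04], [-0.2, 0, 0, -0.044, 0.014, 0.025, 0.04], [-0.2, 0, 0, -0.044, 0.014, 0.05, 0.04]]

```text
time: 25.9
eef_pos: [0.5765, 0.1496, 0.1705]
tcp_rot: [0.708, 0.707, -0.0, -0.0]
contact_force: [0.1, 0.2, -2.7]
opening: 0.522
```

Run:
```python
from h import *
to((.5765,.149,.124))
```

```text
t 25.9 pos [0.5765 0.1496 0.1705] psi 89.91 tilt 0.01 F [ 0.1  0.2 -2.7] op 44.5 q [ 0.08  0.17  1.83 -0.    1.14  0.09]
turn [-0.01  0.   -0.09] shift [-0.0006 -0.      0.0465] rows>= 1.0
```

move_arm:
  plan:
    - [[0, 0, 0, 0, 0, 0.015, 0.04], [0, 0, 0, 0, 0, 0.03, 0.04], [0, 0, 0, 0, 0, 0.042, 0.04], [0, 0, 0, 0, 0, 0.046, 0.04], [0, 0, 0, 0, 0, 0.046, 0.04]]

```text
time: 26.52
eef_pos: [0.5767, 0.1496, 0.1247]
tcp_rot: [0.708, 0.707, 0.0, 0.0]
contact_force: [0.1, 0.5, -3.1]
opening: 0.523
```

Run:
```python
from h import *
to((.5765,.149,.1195))
```

```text
t 26.52 pos [0.5767 0.1496 0.1247] psi 89.91 tilt 0.01 F [ 0.1  0.5 -3.1] op 44.7 q [ 0.08  0.22  1.86 -0.    1.06  0.09]
turn [ 0.01  0.   -0.09] shift [-0.0006 -0.0002  0.0052] rows>= 1.0
```

move_arm:
  plan:
    - [[0, 0, 0, 0, 0, 0.0015, 0.04], [0, 0, 0, 0, 0, 0.003, 0.04], [0, 0, 0, 0, 0, 0.0045, 0.04], [0, 0, 0, 0, 0, 0.0055, 0.04], [0, 0, 0, 0, 0, 0.0055, 0.04]]

```text
time: 27.15
eef_pos: [0.5768, 0.1496, 0.1197]
tcp_rot: [0.708, 0.707, 0.0, 0.0]
contact_force: [-1.4, -0.4, 0.3]
opening: 0.522
```

move_arm:
  plan:
    - [[0, 0, 0, 0, 0, 0, 0.043], [0, 0, 0, 0, 0, 0, 0.047], [0, 0, 0, 0, 0, 0, 0.052], [0, 0, 0, 0, 0, 0, 0.06], [0, 0, 0, 0, 0, 0, 0.085]]

```text
time: 27.78
eef_pos: [0.577, 0.1496, 0.1199]
tcp_rot: [0.708, 0.707, 0.0, 0.0]
contact_force: [0.1, -0.1, -0.3]
opening: 0.892
```

move_arm:
  plan:
    - [[0, 0, 0, 0, 0, 0, 0.085], [0, 0, 0, 0, 0, -0.01, 0.085], [0, 0, 0, 0, 0, -0.04, 0.085], [0, 0, 0, 0, 0, -0.08, 0.085], [0, 0, 0, 0, 0, -0.12, 0.085]]

```text
time: 28.4
eef_pos: [0.5769, 0.1496, 0.2417]
tcp_rot: [0.708, 0.707, 0.0, 0.0]
contact_force: [0.8, -0.0, -0.5]
opening: 0.992
```

Run:
```python
from h import *
s=show();im=read_camera("wrist");cv2.imwrite("pics/n_w.png",im[:,:,::-1])
im=read_camera("scene");cv2.imwrite("pics/n_s.png",cv2.resize(im[80:380,130:530],None,fx=2,fy=2)[:,:,::-1])
to((.387,-.349,.22))
```

```text
t 28.4 pos [0.5769 0.1496 0.2417] psi 89.91 tilt 0.07 F [ 0.8 -0.  -0.5] op 84.7 q [ 0.08  0.11  1.77 -0.    1.27  0.09]
t 28.5 pos [0.58   0.1499 0.2473] psi 89.92 tilt 0.75 F [0.3 0.4 0.1] op 85.2 q [ 0.08  0.1   1.76 -0.    1.27  0.09]
turn [ 0.75 -0.06 -0.08] shift [-0.4993 -0.1926  0.0242] rows>= 9.0
```

View pics/n_s.png

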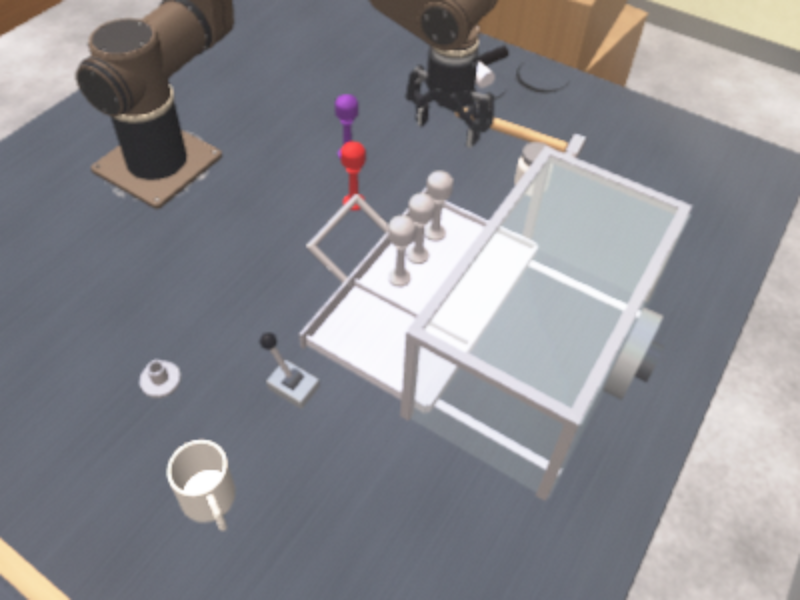

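View pics/n_w.png

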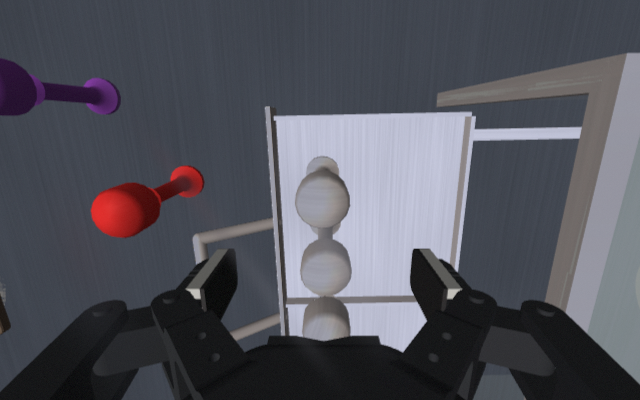

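Run:
```python
from h import *
rs=[]
for c in("scene","side"):
    im=read_camera(c);cv2.imwrite(f"pics/o_{c}.png",im[:,:,::-1]);K,E=cam(c)
    for q in("rosette1",):
        for x in cut_out(c,q):
            m=x['pixels'];print(c,round(x['p'],2),np.round(x['centre'],1),m.sum(),np.round(onz(K,E,x['centre'],.008),3))
        for x in pinpoint(c,q): print(c,'pp',round(x['p'],2),x['centre'],np.round(onz(K,E,x['centre'],0),3))
a=cv2.imread('pics/o_scene.png')[220:300,170:270];b=cv2.imread('pics/o_side.png')[140:220,340:440]
cv2.imwrite('pics/o2.png',np.hstack([cv2.resize(v,(400,320),interpolation=2) for v in(a,b)]))
```

```text
scene 0.88 [207.2 265.4] 255 [ 0.355 -0.361  0.008]
scene pp 0.56 [210.1, 268.9] [ 0.368 -0.363  0.   ]
scene pp 0.35 [388.8, 148.9] [0.575 0.496 0.   ]
side 0.76 [410.9 179.3] 188 [ 0.39  -0.379  0.008]
side pp 0.73 [416.6, 184.4] [ 0.363 -0.366  0.   ]
```

View pics/o2.png

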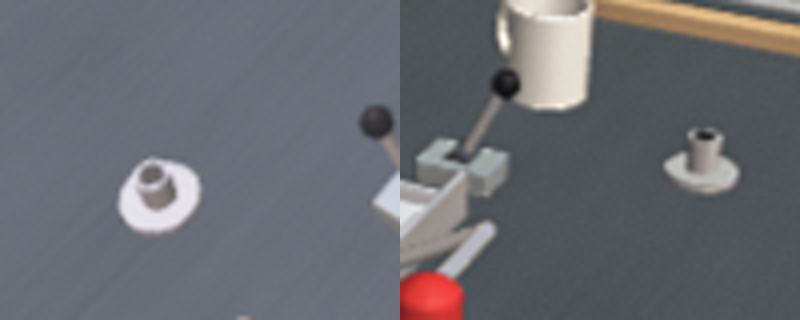

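Run:
```python
from h import *
C={c:cam(c) for c in("scene","side")}
print(tri([ray(*C['scene'],(210,269)),ray(*C['side'],(415.8,183))]))
to((.367,-.364,.22))
```

```text
(array([ 0.36832689, -0.36512659,  0.00426924]), [np.float64(0.0016331591496464872), np.float64(0.001633159149646685)])
t 28.8 pos [0.576  0.1495 0.2378] psi 89.91 tilt 0.16 F [-0.1 -0.6 -0.6] op 85.2 q [ 0.08  0.11  1.77 -0.    1.26  0.09]
turn [-0.16  0.02 -0.09] shift [-0.5138 -0.2081  0.0185] rows>= 9.0
```

move_arm:
  plan:
    - [[0, 0, 0, -0.03, -0.012, 0, 0.085], [0, 0, 0, -0.08, -0.032, 0, 0.085], [0, 0, 0, -0.135, -0.055, 0, 0.085], [0, 0, 0, -0.19, -0.077, 0, 0.085], [0, 0, 0, -0.245, -0.1, 0, 0.085]]

```text
time: 29.42
eef_pos: [0.4741, -0.0966, 0.2369]
tcp_rot: [0.708, 0.707, -0.001, -0.002]
contact_force: [0.9, -0.2, 1.1]
opening: 0.995
```

Run:
```python
from h import *
to((.368,-.364,.2))
```

```text
t 29.43 pos [ 0.4741 -0.0966  0.2369] psi 89.94 tilt 0.26 F [ 0.9 -0.2  1.1] op 84.9 q [-0.41 -0.15  2.02 -0.    1.27 -0.41]
turn [-0.26 -0.02 -0.06] shift [-0.2675 -0.1056  0.0373] rows>= 5.0
```

move_arm:
  plan:
    - [[0, 0, 0, -0.055, -0.022, 0.005, 0.085], [0, 0, 0, -0.11, -0.044, 0.01, 0.085], [0, 0, 0, -0.165, -0.065, 0.015, 0.085], [-0.2, 0, 0, -0.22, -0.087, 0.025, 0.085], [-0.2, 0, 0, -0.255, -0.101, 0.035, 0.085]]

```text
time: 30.05
eef_pos: [0.371, -0.3532, 0.2008]
tcp_rot: [0.708, 0.706, -0.0, -0.001]
contact_force: [-0.1, -0.3, -0.5]
opening: 0.995
```

move_arm:
  plan:
    - [[0, 0, 0, -0.01, -0.004, 0, 0.085], [0, 0, 0, -0.01, -0.004, 0, 0.085], [0, 0, 0, -0.01, -0.004, 0, 0.085], [0, 0, 0, -0.01, -0.004, 0, 0.085], [0, 0, 0, -0.01, -0.004, 0, 0.085]]

```text
time: 30.68
eef_pos: [0.3675, -0.3626, 0.2012]
tcp_rot: [0.708, 0.706, -0.0, -0.001]
contact_force: [-0.1, 0.5, 0.2]
opening: 0.993
```

Run:
```python
from h import *
s=show();im=read_camera("wrist");cv2.imwrite("pics/p_w.png",im[:,:,::-1])
K,E=cam("wrist",s)
for x in pinpoint("wrist","rosette1"): print(x,np.round(onz(K,E,x['centre'],0),4))
for z in(0.008,.04): print(z,proj(K,E,(.368,-.364,z)))
```

```text
t 30.68 pos [ 0.3675 -0.3626  0.2012] psi 89.89 tilt 0.12 F [-0.1  0.5  0.2] op 84.8 q [-0.98 -0.04  1.99 -0.    1.19 -0.97]
{'centre': [322.5, 182.4], 'p': 0.81} [ 0.3669 -0.3682  0.    ]
{'centre': [478.7, 251.4], 'p': 0.42} [ 0.566  -0.4582  0.    ]
0.008 [323.40338057 180.34433142]
0.04 [323.37107543 186.53100677]
```

View pics/p_w.png

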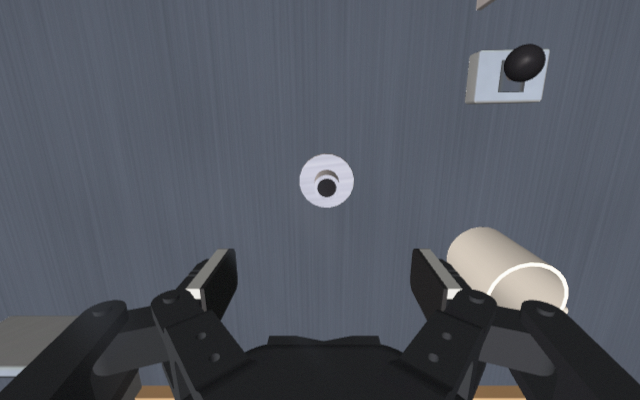

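move_arm:
  plan:
    - [[0, 0, 0, -0.001, 0.003, 0.05, 0.085], [0, 0, 0, -0.002, 0.0035, 0.1, 0.085], [0, 0, 0, -0.002, 0.0035, 0.15, 0.085], [0, 0, 0, -0.002, 0.0035, 0.18, 0.085], [0, 0, 0, -0.002, 0.0035, 0.187, 0.085]]

```text
time: 31.4
eef_pos: [0.3695, -0.363, 0.0118]
tcp_rot: [0.708, 0.706, 0.0, -0.004]
contact_force: [1.0, -0.6, 0.3]
opening: 1.0
```

Run:
```python
from h import *
to((.371,-.3645,.013))
```

```text
t 31.4 pos [ 0.3695 -0.363   0.0118] psi 89.87 tilt 0.41 F [ 1.  -0.6  0.3] op 85.4 q [-0.97  0.25  2.08 -0.    0.82 -0.97]
turn [-0.26 -0.31 -0.13] shift [-0.0015  0.0015 -0.0012] rows>= 1.0
```

move_arm:
  plan:
    - [[-0.3, -0.3, 0, -0.001, 0.0015, -0.001, 0.06], [-0.3, -0.3, 0, -0.0015, 0.0015, -0.001, 0.04], [-0.3, -0.3, 0, -0.0015, 0.0015, -0.001, 0.02], [-0.3, -0.3, 0, -0.0015, 0.0015, -0.001, 0.02], [-0.3, -0.3, 0, -0.0015, 0.0015, -0.001, 0.02]]
  force: 40

```text
time: 32.02
eef_pos: [0.3717, -0.3656, 0.0145]
tcp_rot: [0.708, 0.706, -0.0, 0.002]
contact_force: [0.0, -0.3, 7.6]
opening: 0.31
```

move_arm:
  plan:
    - [[0, 0, 0, 0, 0, -0.02, 0.02], [0, 0, 0, 0, 0, -0.06, 0.02], [0, 0, 0, 0, 0, -0.11, 0.02], [0, 0, 0, 0, 0, -0.15, 0.02], [0, 0, 0, 0, 0, -0.17, 0.02]]
  force: 50

```text
time: 32.65
eef_pos: [0.3718, -0.3658, 0.187]
tcp_rot: [0.708, 0.706, -0.0, 0.003]
contact_force: [-0.3, -0.5, -1.6]
opening: 0.307
```

Run:
```python
from h import *
s=show();im=read_camera("wrist");cv2.imwrite("pics/q_w.png",im[:,:,::-1])
to((.60,-.104,.18))
```

```text
t 32.65 pos [ 0.3718 -0.3658  0.187 ] psi 89.87 tilt 0.39 F [-0.3 -0.5 -1.6] op 26.3 q [-0.97 -0.02  2.    0.    1.15 -0.97]
t 32.7 pos [ 0.3725 -0.3667  0.1892] psi 89.87 tilt 0.57 F [ 0.  -1.4  0.4] op 26.5 q [-0.97 -0.02  1.99  0.    1.16 -0.97]
turn [ 0.35  0.45 -0.13] shift [0.2633 0.2269 0.0085] rows>= 6.0
```

View pics/q_w.png

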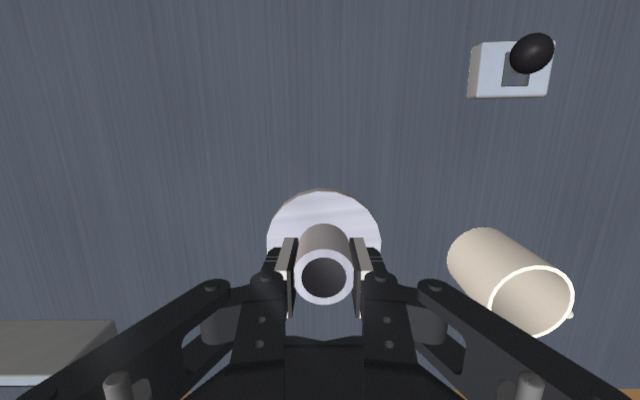

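move_arm:
  plan:
    - [[0, 0, -6, 0.02, 0.018, 0, 0.02], [0, 0, -15, 0.055, 0.05, 0, 0.02], [0, 0, -25, 0.095, 0.085, 0, 0.02], [0, 0, -35, 0.132, 0.119, 0, 0.02], [0, 0, -45, 0.165, 0.149, 0, 0.02]]

```text
time: 33.33
eef_pos: [0.5221, -0.2001, 0.1872]
tcp_rot: [0.381, 0.925, -0.002, 0.003]
contact_force: [0.9, -0.5, -1.0]
opening: 0.31
```

Run:
```python
from h import *
to((.60,-.115,.18),180)
```

```text
t 33.33 pos [ 0.5221 -0.2001  0.1872] psi 135.23 tilt 0.46 F [ 0.9 -0.5 -1. ] op 26.5 q [-0.55  0.07  1.91 -0.    1.16 -1.33]
turn [ -0.27   0.39 -44.77] shift [0.0047 0.1153 0.007 ] rows>= 5.0
```

move_arm:
  plan:
    - [[0, 0, -8, 0.001, 0.03, 0, 0.02], [0, 0.2, -18, 0.002, 0.06, 0, 0.02], [-0.2, 0.3, -28, 0.003, 0.085, 0.002, 0.02], [-0.2, 0.4, -38, 0.004, 0.105, 0.005, 0.02], [-0.3, 0.4, -44.8, 0.005, 0.115, 0.007, 0.02]]

```text
time: 33.95
eef_pos: [0.5993, -0.1137, 0.1779]
tcp_rot: [-0.003, 1.0, 0.001, -0.001]
contact_force: [0.3, -0.3, -1.1]
opening: 0.31
```

Run:
```python
from h import *
to((.60,-.115,.06),180)
```

```text
t 33.95 pos [ 0.5993 -0.1137  0.1779] psi -179.66 tilt 0.17 F [ 0.3 -0.3 -1.1] op 26.5 q [-0.35  0.19  1.79  0.    1.16 -1.93]
turn [ 0.1  -0.14  0.34] shift [-0.0009 -0.0015  0.1179] rows>= 2.0
```

move_arm:
  plan:
    - [[0, 0, 0.3, -0.001, -0.001, 0.02, 0.02], [0, 0, 0.3, -0.001, -0.001, 0.05, 0.02], [0, 0, 0.3, -0.001, -0.001, 0.085, 0.02], [0, 0, 0.3, -0.001, -0.001, 0.11, 0.02], [0, 0, 0.3, -0.001, -0.001, 0.118, 0.02]]

```text
time: 34.58
eef_pos: [0.597, -0.114, 0.0555]
tcp_rot: [0.001, 1.0, 0.002, -0.005]
contact_force: [-0.1, -0.0, -1.6]
opening: 0.307
```

Run:
```python
from h import *
to((.60,-.115,.0265),180)
im=read_camera("scene");cv2.imwrite("pics/r_s.png",cv2.resize(im[110:310,190:490],None,fx=2.6,fy=2.6)[:,:,::-1])
im=read_camera("side");cv2.imwrite("pics/r_d.png",cv2.resize(im[100:300,140:440],None,fx=2.6,fy=2.6)[:,:,::-1])
```

```text
t 34.58 pos [ 0.597  -0.114   0.0555] psi 179.91 tilt 0.59 F [-0.1 -0.  -1.6] op 26.3 q [-0.36  0.35  1.85  0.    0.95 -1.93]
turn [ 0.24 -0.54 -0.09] shift [-0.0033 -0.0012  0.029 ] rows>= 1.0
```

View pics/r_s.png

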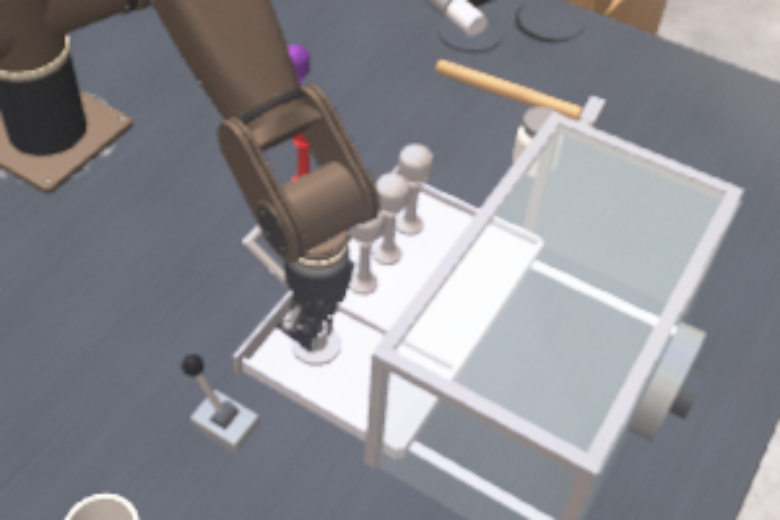

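View pics/r_d.png

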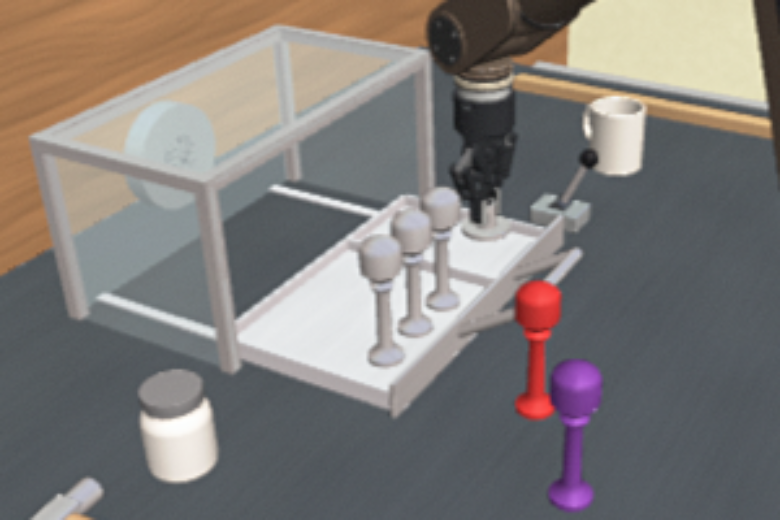

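move_arm:
  plan:
    - [[0.2, -0.4, 0, -0.002, -0.001, 0.008, 0.02], [0.2, -0.5, 0, -0.003, -0.001, 0.016, 0.02], [0.2, -0.5, 0, -0.003, -0.001, 0.023, 0.02], [0.2, -0.5, 0, -0.003, -0.001, 0.027, 0.02], [0.2, -0.5, 0, -0.003, -0.001, 0.028, 0.02]]

```text
time: 35.3
eef_pos: [0.6012, -0.1152, 0.0294]
tcp_rot: [0.0, 1.0, -0.0, 0.001]
contact_force: [0.0, -0.0, -1.4]
opening: 0.31
```

Run:
```python
from h import *
to((.60,-.115,.0265),180)
```

```text
t 35.3 pos [ 0.6012 -0.1152  0.0294] psi 179.95 tilt 0.13 F [ 0.  -0.  -1.4] op 26.4 q [-0.36  0.39  1.85  0.    0.9  -1.93]
turn [-0.02  0.12 -0.05] shift [0.0012 0.0002 0.0029] rows>= 1.0
```

move_arm:
  plan:
    - [[0, 0, 0, 0, 0, 0.001, 0.02], [0, 0, 0, 0, 0, 0.002, 0.02], [0, 0, 0, 0, 0, 0.003, 0.02], [0, 0, 0, 0, 0, 0.0035, 0.02], [0, 0, 0, 0, 0, 0.0035, 0.02]]

```text
time: 35.92
eef_pos: [0.6014, -0.1153, 0.0266]
tcp_rot: [0.0, 1.0, -0.0, 0.001]
contact_force: [-1.5, -0.3, 3.1]
opening: 0.308
```

move_arm:
  plan:
    - [[0, 0, 0, 0, 0, 0, 0.026], [0, 0, 0, 0, 0, 0, 0.03], [0, 0, 0, 0, 0, 0, 0.036], [0, 0, 0, 0, 0, 0, 0.044], [0, 0, 0, 0, 0, 0, 0.046]]

```text
time: 36.55
eef_pos: [0.6015, -0.1153, 0.0266]
tcp_rot: [0.0, 1.0, -0.0, 0.001]
contact_force: [0.2, 0.5, 0.3]
opening: 0.538
```

move_arm:
  plan:
    - [[0, 0, 0, 0, 0, -0.01, 0.046], [0, 0, 0, 0, 0, -0.04, 0.046], [0, 0, 0, 0, 0, -0.08, 0.046], [0, 0, 0, 0, 0, -0.13, 0.046], [0, 0, 0, 0, 0, -0.18, 0.046]]

```text
time: 37.17
eef_pos: [0.6009, -0.1152, 0.2088]
tcp_rot: [0.0, 1.0, -0.0, 0.002]
contact_force: [0.8, -0.5, 1.0]
opening: 0.537
```

Run:
```python
from h import *
show()
for c in("scene","side"):
    im=read_camera(c);cv2.imwrite(f"pics/s_{c}.png",im[:,:,::-1])
    K,E=cam(c)
    for x in pinpoint(c,"rosette1"): print(c,round(x['p'],2),x['centre'],np.round(onz(K,E,x['centre'],0.012),3))
to((.425,-.0,.22))
```

```text
t 37.17 pos [ 0.6009 -0.1152  0.2088] psi 179.95 tilt 0.18 F [ 0.8 -0.5  1. ] op 45.8 q [-0.36  0.17  1.76  0.    1.21 -1.93]
scene 0.59 [312.3, 247.3] [ 0.598 -0.112  0.012]
side 0.6 [324.1, 193.7] [ 0.612 -0.126  0.012]
t 37.38 pos [ 0.6018 -0.1155  0.209 ] psi 179.96 tilt 0.38 F [-1.3  0.1 -1.1] op 45.8 q [-0.36  0.17  1.76  0.    1.21 -1.93]
turn [ 0.2   0.38 89.96] shift [ 0.1768  0.1153 -0.0124] rows>= 9.0
```

View pics/s_scene.png

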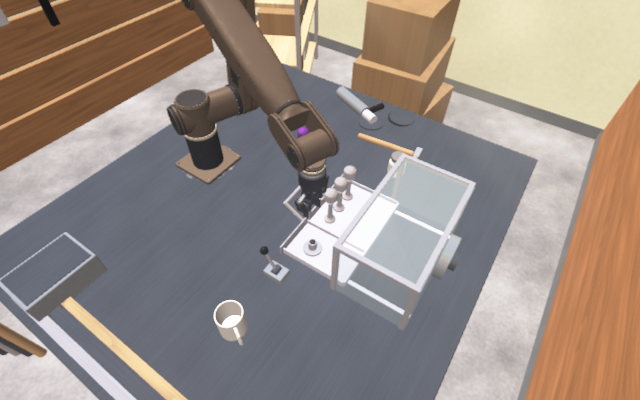

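View pics/s_side.png

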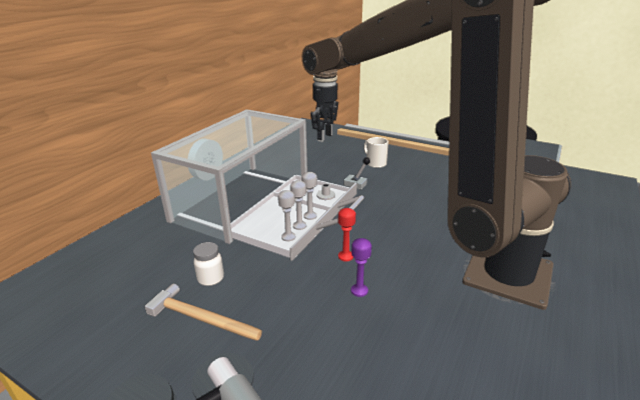

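move_arm:
  plan:
    - [[0, 0, 8, 0.02, 0.005, -0.005, 0.046], [0, 0.2, 18, 0.05, 0.015, -0.01, 0.046], [0.1, 0.3, 28, 0.08, 0.035, -0.012, 0.046], [0.2, 0.3, 38, 0.105, 0.055, -0.012, 0.046], [0.2, 0.3, 48, 0.125, 0.08, -0.012, 0.046]]

```text
time: 38.0
eef_pos: [0.4747, -0.0346, 0.2179]
tcp_rot: [0.41, 0.912, -0.002, -0.001]
contact_force: [1.2, 1.3, -0.4]
opening: 0.539
```

Run:
```python
from h import *
to((.440,.0175,.2),91)
```

```text
t 38.0 pos [ 0.4747 -0.0346  0.2179] psi 131.58 tilt 0.22 F [ 1.2  1.3 -0.4] op 46.1 q [-0.28 -0.15  2.06 -0.    1.23 -1.01]
turn [-2.200e-01  3.000e-02  4.058e+01] shift [0.062  0.0087 0.018 ] rows>= 4.0
```

move_arm:
  plan:
    - [[0, 0, 10, 0.02, 0.003, 0.005, 0.046], [0, 0, 20, 0.04, 0.006, 0.01, 0.046], [-0.2, 0, 30, 0.055, 0.008, 0.015, 0.046], [-0.2, 0, 40, 0.062, 0.009, 0.018, 0.046], [-0.2, 0, 40.6, 0.062, 0.009, 0.018, 0.046]]

```text
time: 38.62
eef_pos: [0.4388, 0.0183, 0.198]
tcp_rot: [0.7, 0.714, -0.001, -0.001]
contact_force: [0.5, -0.4, -0.0]
opening: 0.538
```

Run:
```python
from h import *
s=show();im=read_camera("wrist");cv2.imwrite("pics/t_w.png",im[:,:,::-1])
K,E=cam("wrist",s)
for x in pinpoint("wrist","tray_handle"): print(x, onz(K,E,x['centre'],.08))
to((.440,.0175,.0625),91)
```

```text
t 38.62 pos [0.4388 0.0183 0.198 ] psi 91.11 tilt 0.22 F [ 0.5 -0.4 -0. ] op 45.9 q [-0.19 -0.22  2.16 -0.    1.21 -0.21]
{'centre': [326.3, 195.6], 'p': 0.84} [0.44177579 0.0182166  0.08      ]
t 38.73 pos [0.4398 0.0177 0.1991] psi 91.12 tilt 0.11 F [ 0.7  0.  -0.4] op 46.0 q [-0.19 -0.22  2.16 -0.    1.21 -0.21]
turn [-0.11  0.02  0.12] shift [-1.000e-04  5.000e-04  1.366e-01] rows>= 3.0
```

View pics/t_w.png

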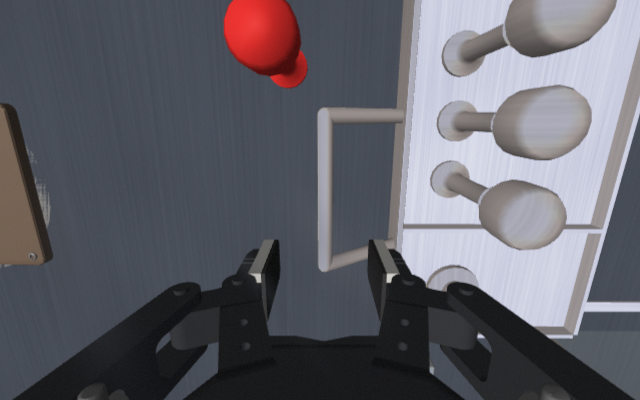

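move_arm:
  plan:
    - [[0, 0, 0, 0, 0.001, 0.03, 0.046], [0, 0, 0, 0, 0.001, 0.08, 0.046], [0, 0, 0, 0, 0.001, 0.115, 0.046], [0, 0, 0, 0, 0.001, 0.132, 0.046], [0, 0, 0, 0, 0.001, 0.136, 0.046]]

```text
time: 39.35
eef_pos: [0.4396, 0.0175, 0.0616]
tcp_rot: [0.7, 0.714, -0.002, -0.002]
contact_force: [0.0, 0.2, 0.8]
opening: 0.536
```

move_arm:
  plan:
    - [[0, 0, 0, 0, 0, 0, 0.04], [0, 0, 0, 0, 0, 0, 0.03], [0, 0, 0, 0, 0, 0, 0.022], [0, 0, 0, 0, 0, 0, 0.016], [0, 0, 0, 0, 0, 0, 0.01]]
  force: 30

```text
time: 39.98
eef_pos: [0.4398, 0.0175, 0.0622]
tcp_rot: [0.7, 0.714, -0.002, -0.002]
contact_force: [-0.6, 0.3, 3.1]
opening: 0.152
```

Run:
```python
from h import *
s=show()
im=read_camera("side");cv2.imwrite("pics/u_d.png",cv2.resize(im[100:300,140:440],None,fx=2.6,fy=2.6)[:,:,::-1])
```

```text
t 39.98 pos [0.4398 0.0175 0.0622] psi 91.19 tilt 0.27 F [-0.6  0.3  3.1] op 13.0 q [-0.19 -0.01  2.26 -0.    0.91 -0.21]
```

View pics/u_d.png

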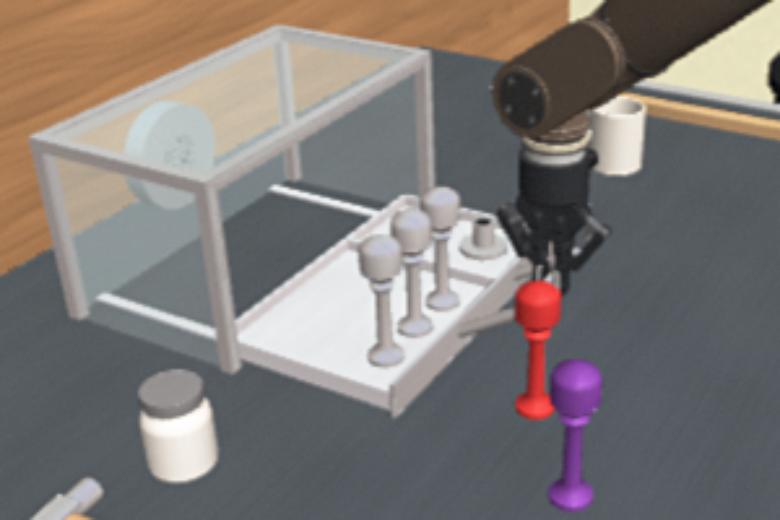

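move_arm:
  plan:
    - [[0, 0, 0, 0, 0.001, 0, 0.01], [0, 0, 0, 0, 0.003, 0, 0.01], [0, 0, 0, 0, 0.006, 0, 0.01], [0, 0, 0, 0, 0.01, 0, 0.01], [0, 0, 0, 0, 0.015, 0, 0.01]]

```text
time: 40.65
eef_pos: [0.4552, 0.0178, 0.0622]
tcp_rot: [0.7, 0.714, -0.002, -0.002]
contact_force: [-1.3, -0.5, 3.8]
opening: 0.15
```

move_arm:
  plan:
    - [[0, 0, 0, 0, 0.006, 0, 0.01], [0, 0, 0, 0, 0.012, 0, 0.01], [0, 0, 0, 0, 0.018, 0, 0.01], [0, 0, 0, 0, 0.024, 0, 0.01], [0, 0, 0, 0, 0.03, 0, 0.01]]

```text
time: 41.28
eef_pos: [0.4858, 0.0184, 0.0622]
tcp_rot: [0.7, 0.714, -0.002, -0.002]
contact_force: [-2.1, -0.4, 4.5]
opening: 0.149
```

Run:
```python
from h import *
s=show()
im=read_camera("side");cv2.imwrite("pics/v_d.png",cv2.resize(im[100:300,140:440],None,fx=2.6,fy=2.6)[:,:,::-1])
```

```text
t 41.27 pos [0.4858 0.0184 0.0622] psi 91.19 tilt 0.25 F [-2.1 -0.4  4.5] op 12.7 q [-0.17  0.09  2.15 -0.    0.91 -0.19]
```

View pics/v_d.png

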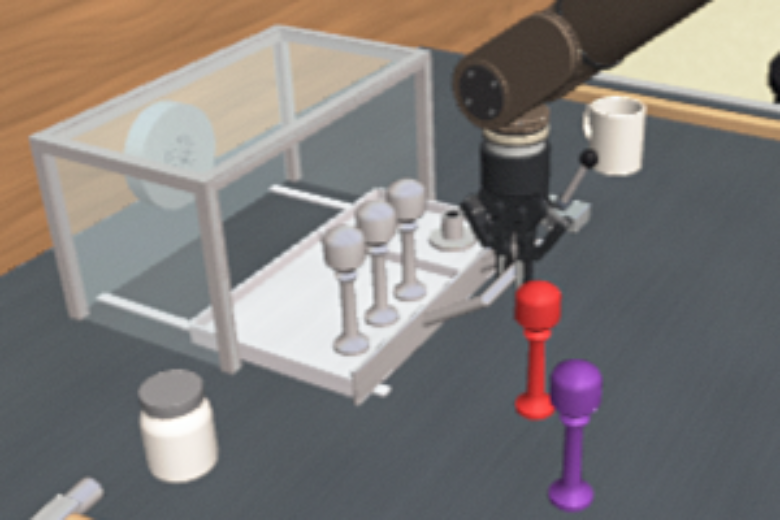

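move_arm:
  plan:
    - [[0, 0, 0, 0, 0.006, 0, 0.01], [0, 0, 0, 0, 0.013, 0, 0.01], [0, 0, 0, 0, 0.02, 0, 0.01], [0, 0, 0, 0, 0.027, 0, 0.01], [0, 0, 0, 0, 0.034, 0, 0.01]]

```text
time: 41.95
eef_pos: [0.5213, 0.019, 0.0622]
tcp_rot: [0.7, 0.714, -0.001, -0.001]
contact_force: [-2.5, -0.2, 5.2]
opening: 0.154
```

move_arm:
  plan:
    - [[0, 0, 0, 0, 0.007, 0, 0.01], [0, 0, 0, 0, 0.014, 0, 0.01], [0, 0, 0, 0, 0.021, 0, 0.01], [0, 0, 0, 0, 0.028, 0, 0.01], [0, 0, 0, 0, 0.035, 0, 0.01]]

```text
time: 42.58
eef_pos: [0.5568, 0.0197, 0.0622]
tcp_rot: [0.7, 0.714, -0.001, -0.001]
contact_force: [-2.2, -1.0, 5.2]
opening: 0.151
```

move_arm:
  plan:
    - [[0, 0, 0, 0, 0.007, 0, 0.01], [0, 0, 0, 0, 0.014, 0, 0.01], [0, 0, 0, 0, 0.021, 0, 0.01], [0, 0, 0, 0, 0.028, 0, 0.01], [0, 0, 0, 0, 0.034, 0, 0.01]]

```text
time: 43.2
eef_pos: [0.5913, 0.0204, 0.0622]
tcp_rot: [0.7, 0.714, -0.001, -0.001]
contact_force: [-2.6, -0.9, 5.6]
opening: 0.151
```

move_arm:
  plan:
    - [[0, 0, 0, 0, 0.006, 0, 0.01], [0, 0, 0, 0, 0.012, 0, 0.01], [0, 0, 0, 0, 0.017, 0, 0.01], [0, 0, 0, 0, 0.022, 0, 0.01], [0, 0, 0, 0, 0.026, 0, 0.01]]

```text
time: 43.82
eef_pos: [0.6177, 0.0209, 0.0622]
tcp_rot: [0.7, 0.714, -0.001, -0.001]
contact_force: [-2.5, -0.7, 4.6]
opening: 0.149
```

Run:
```python
from h import *
s=show()
im=read_camera("side");cv2.imwrite("pics/w_d.png",cv2.resize(im[100:300,140:440],None,fx=2.6,fy=2.6)[:,:,::-1])
```

```text
t 43.83 pos [0.6177 0.0209 0.0622] psi 91.17 tilt 0.1 F [-2.5 -0.7  4.6] op 12.7 q [-0.13  0.35  1.83 -0.    0.96 -0.15]
```

View pics/w_d.png

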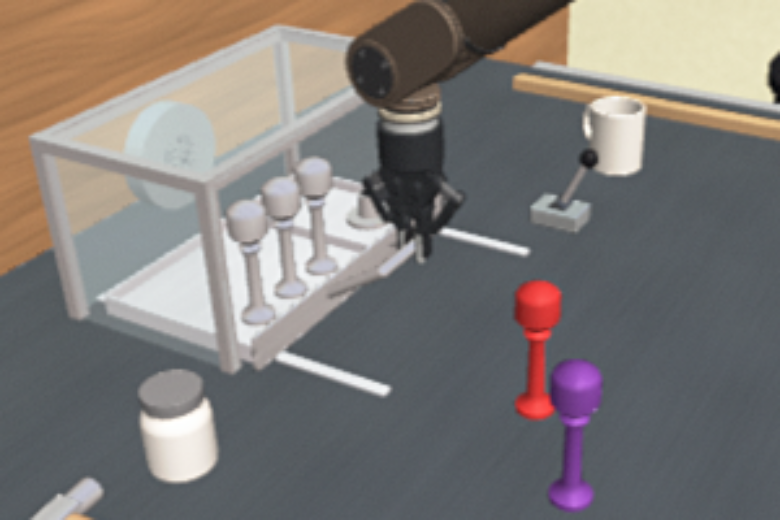

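move_arm:
  plan:
    - [[0, 0, 0, 0, 0.003, 0, 0.01], [0, 0, 0, 0, 0.006, 0, 0.01], [0, 0, 0, 0, 0.009, 0, 0.01], [0, 0, 0, 0, 0.012, 0, 0.01], [0, 0, 0, 0, 0.014, 0, 0.01]]

```text
time: 44.5
eef_pos: [0.6325, 0.0211, 0.0622]
tcp_rot: [0.7, 0.714, -0.0, -0.0]
contact_force: [-1.5, -1.2, 4.9]
opening: 0.148
```

move_arm:
  plan:
    - [[0, 0, 0, 0, 0.002, 0, 0.01], [0, 0, 0, 0, 0.004, 0, 0.01], [0, 0, 0, 0, 0.006, 0, 0.01], [0, 0, 0, 0, 0.007, 0, 0.01], [0, 0, 0, 0, 0.008, 0, 0.01]]

```text
time: 45.12
eef_pos: [0.6381, 0.0213, 0.0622]
tcp_rot: [0.7, 0.714, -0.003, -0.003]
contact_force: [-10.7, -1.7, 11.6]
opening: 0.152
```

move_arm:
  plan:
    - [[0, 0, 0, 0, 0.001, 0, 0.01], [0, 0, 0, 0, 0.002, 0, 0.01], [0, 0, 0, 0, 0.003, 0, 0.01], [0, 0, 0, 0, 0.004, 0, 0.01], [0, 0, 0, 0, 0.004, 0, 0.01]]

```text
time: 45.75
eef_pos: [0.638, 0.0213, 0.0621]
tcp_rot: [0.699, 0.715, -0.007, -0.007]
contact_force: [-15.1, -1.8, 14.1]
opening: 0.152
```

move_arm:
  plan:
    - [[0, 0, 0, 0, 0, 0, 0.01], [0, 0, 0, 0, 0, 0, 0.02], [0, 0, 0, 0, 0, 0, 0.03], [0, 0, 0, 0, 0, 0, 0.045], [0, 0, 0, 0, 0, 0, 0.045]]

```text
time: 46.38
eef_pos: [0.6379, 0.0214, 0.0618]
tcp_rot: [0.699, 0.715, -0.007, -0.007]
contact_force: [-0.3, -0.8, 0.1]
opening: 0.526
```

Run:
```python
from h import *
to((.638,.0213,.19),91)
for c in("scene","side"):
    im=read_camera(c);cv2.imwrite(f"pics/x_{c}.png",im[:,:,::-1])
```

```text
t 46.38 pos [0.6379 0.0214 0.0618] psi 91.25 tilt 1.2 F [-0.3 -0.8  0.1] op 44.9 q [-0.12  0.4   1.76 -0.    1.   -0.14]
turn [-1.2  -0.01  0.25] shift [-1.000e-04 -2.600e-03 -1.281e-01] rows>= 3.0
```

View pics/x_side.png

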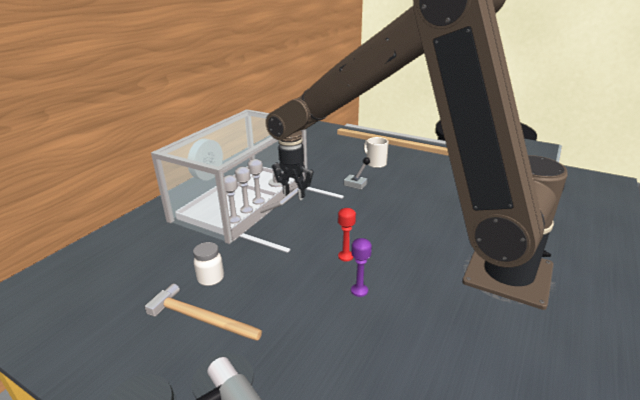

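move_arm:
  plan:
    - [[0, 0, 0, 0, -0.001, -0.02, 0.045], [-0.6, 0, 0, 0, -0.002, -0.05, 0.045], [-1.2, 0, 0, 0, -0.003, -0.09, 0.045], [-1.2, 0, 0, 0, -0.01, -0.13, 0.03], [-1.2, 0, 0, -0.01, -0.03, -0.145, 0.0]]

```text
time: 47.1
eef_pos: [0.6132, 0.0107, 0.2134]
tcp_rot: [0.699, 0.715, 0.003, 0.003]
contact_force: [-0.5, 0.3, -0.5]
opening: 0.151
```

Run:
```python
from h import *
rs=[]
for c in("scene","side"):
    im=read_camera(c);K,E=cam(c);cv2.imwrite(f"pics/y_{c}.png",im[:,:,::-1])
    r=[x for x in pinpoint(c,"switch_tip")];print(c,r)
to((.45,-.256,.2),0)
a=cv2.imread('pics/y_scene.png')[230:290,230:300];b=cv2.imread('pics/y_side.png')[140:200,330:400]
cv2.imwrite('pics/y2.png',np.hstack([cv2.resize(v,(350,300),interpolation=2) for v in(a,b)]))
```

```text
scene [{'centre': [265.3, 252.1], 'p': 0.55}, {'centre': [232.8, 328.8], 'p': 0.35}]
side [{'centre': [364.3, 159.1], 'p': 0.64}]
t 47.3 pos [0.6115 0.0107 0.2087] psi 91.22 tilt 0.13 F [-0.6  0.6 -0.3] op 0.3 q [-0.15  0.17  1.76  0.    1.21 -0.17]
turn [ 0.1  -0.1  91.22] shift [-0.2632 -0.1671  0.0084] rows>= 9.0
```

View pics/y2.png

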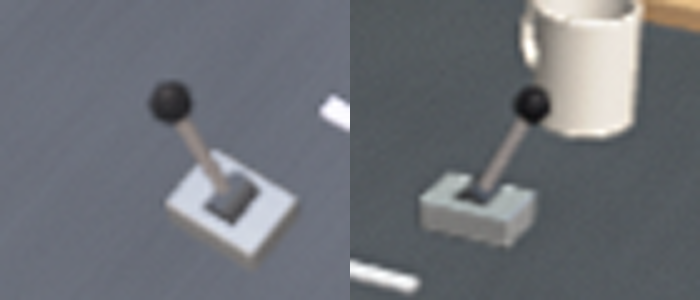

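View pics/y_scene.png

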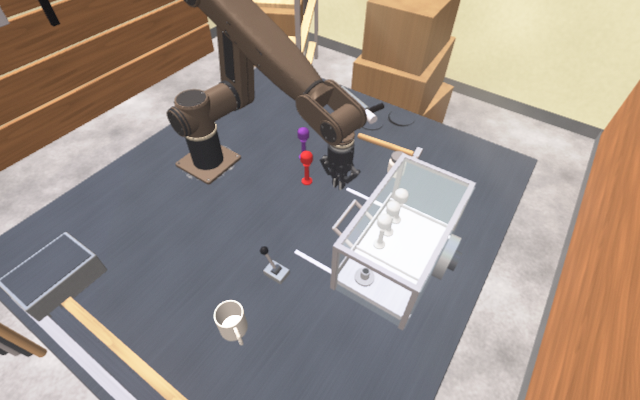

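move_arm:
  plan:
    - [[0, 0, 8, -0.03, -0.025, 0, 0.0], [0, 0, 18, -0.07, -0.055, 0, 0.0], [0, 0, 28, -0.11, -0.085, 0, 0.0], [0, 0, 38, -0.15, -0.115, 0, 0.0], [0, 0, 48, -0.19, -0.14, 0, 0.0]]

```text
time: 47.92
eef_pos: [0.4745, -0.1829, 0.2073]
tcp_rot: [0.931, 0.366, 0.001, -0.0]
contact_force: [0.5, -0.0, -0.7]
opening: -0.0
```

Run:
```python
from h import *
to((.45,-.256,.2),0)
```

```text
t 47.92 pos [ 0.4745 -0.1829  0.2073] psi 42.91 tilt 0.08 F [ 0.5 -0.  -0.7] op -0.0 q [-0.57 -0.06  2.    0.    1.2   0.25]
turn [-0.05 -0.07 42.91] shift [-0.0677  0.0369  0.0072] rows>= 5.0
```

move_arm:
  plan:
    - [[0, 0, 8, -0.015, 0.008, 0, 0.0], [0, 0, 17, -0.03, 0.016, 0, 0.0], [0, 0, 26, -0.045, 0.025, 0, 0.0], [0, 0, 35, -0.06, 0.033, 0.005, 0.0], [0, 0, 42.9, -0.068, 0.037, 0.007, 0.0]]

```text
time: 48.55
eef_pos: [0.4495, -0.2566, 0.1987]
tcp_rot: [1.0, -0.003, -0.001, -0.002]
contact_force: [-0.4, 0.3, -0.0]
opening: -0.002
```

Run:
```python
from h import *
s=show();im=read_camera("wrist");cv2.imwrite("pics/z_w.png",im[:,:,::-1])
K,E=cam("wrist",s);print(proj(K,E,(.517,-.256,.104)))
to((.455,-.256,.088),0)
```

```text
t 48.55 pos [ 0.4495 -0.2566  0.1987] psi -0.3 tilt 0.18 F [-0.4  0.3 -0. ] op -0.2 q [-0.72 -0.03  1.99  0.    1.19  0.86]
[322.22200945 120.33206584]
t 48.6 pos [ 0.4492 -0.2571  0.1985] psi -0.48 tilt 0.18 F [-0.4 -0.1 -1.3] op 0.1 q [-0.72 -0.03  1.99  0.    1.19  0.86]
turn [-0.15  0.09 -0.48] shift [ 0.0059 -0.0009  0.1105] rows>= 2.0
```

View pics/z_w.png

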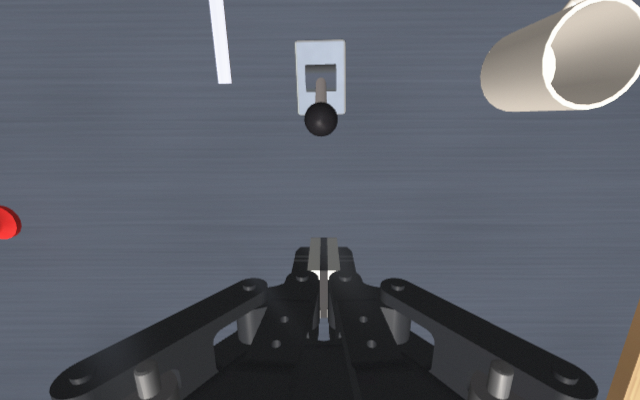

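move_arm:
  plan:
    - [[0, 0, -0.5, 0.002, 0, 0.03, 0.0], [0, 0, -0.5, 0.004, -0.001, 0.07, 0.0], [0, 0, -0.5, 0.006, -0.001, 0.1, 0.0], [0, 0, -0.5, 0.006, -0.001, 0.11, 0.0], [0, 0, -0.5, 0.006, -0.001, 0.11, 0.0]]

```text
time: 49.22
eef_pos: [0.455, -0.2555, 0.0879]
tcp_rot: [1.0, 0.001, -0.001, -0.002]
contact_force: [-0.4, 0.5, -0.3]
opening: 0.002
```

move_arm:
  plan:
    - [[0, 0, 0, 0.012, 0, 0, 0.0], [0, 0, 0, 0.026, 0, 0, 0.0], [0, 0, 0, 0.04, 0, 0, 0.0], [0, 0, 0, 0.054, 0, 0, 0.0], [0, 0, 0, 0.068, 0, 0, 0.0]]

```text
time: 49.85
eef_pos: [0.5241, -0.2554, 0.0878]
tcp_rot: [1.0, 0.001, -0.001, -0.002]
contact_force: [-0.1, -0.2, 1.0]
opening: 0.002
```

move_arm:
  plan:
    - [[0, 0, 0, 0.012, 0, 0, 0.0], [0, 0, 0, 0.024, 0, 0, 0.0], [0, 0, 0, 0.034, 0, 0, 0.0], [0, 0, 0, 0.042, 0, 0, 0.0], [0, 0, 0, 0.048, 0, 0, 0.0]]

```text
time: 50.48
eef_pos: [0.5723, -0.2552, 0.0873]
tcp_rot: [1.0, 0.001, -0.002, -0.002]
contact_force: [-1.1, -0.8, -0.8]
opening: 0.003
```

Run:
```python
from h import *
s=show()
for c in("scene","side"):
    im=read_camera(c);cv2.imwrite(f"pics/aa_{c}.png",im[:,:,::-1])
a=cv2.imread('pics/aa_scene.png')[210:300,220:320];b=cv2.imread('pics/aa_side.png')[120:210,310:410]
cv2.imwrite('pics/aa2.png',np.hstack([cv2.resize(v,(400,360),interpolation=2) for v in(a,b)]))
```

```text
t 50.48 pos [ 0.5723 -0.2552  0.0873] psi 0.1 tilt 0.3 F [-1.1 -0.8 -0.8] op 0.2 q [-0.58  0.34  1.8   0.    1.01  0.99]
```

View pics/aa2.png

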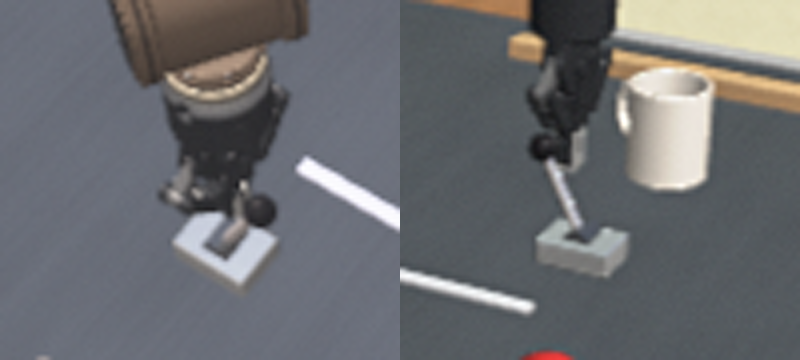

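Lever is leaning away, ball in front of the fingers. I'll press gently on to the stop.

move_arm:
  plan:
    - [[0, 0, 0, 0.003, 0, 0, 0.0], [0, 0, 0, 0.006, 0, 0, 0.0], [0, 0, 0, 0.008, 0, 0, 0.0], [0, 0, 0, 0.01, 0, 0, 0.0], [0, 0, 0, 0.01, 0, 0, 0.0]]

```text
time: 51.2
eef_pos: [0.5763, -0.2553, 0.0874]
tcp_rot: [1.0, 0.002, -0.01, -0.003]
contact_force: [-20.1, 0.1, 10.3]
opening: 0.002
```

move_arm:
  plan:
    - [[0, 0, 0, -0.01, 0, 0, 0.0], [0, 0, 0, -0.03, 0, 0, 0.0], [0, 0, 0, -0.06, 0, 0, 0.0], [0, 0, 0, -0.09, 0, -0.02, 0.0], [0, 0, 0, -0.12, 0, -0.06, 0.0]]

```text
time: 51.82
eef_pos: [0.4558, -0.2553, 0.1488]
tcp_rot: [1.0, 0.002, -0.011, -0.004]
contact_force: [0.0, -0.3, -0.4]
opening: -0.002
```

move_arm:
  plan:
    - [[0, 0, 0, -0.005, 0, -0.04, 0.0], [0, 0, 0, -0.01, 0, -0.08, 0.0], [0, 0, 0, -0.01, 0, -0.1, 0.0], [0, 0, 0, -0.01, 0, -0.1, 0.0], [0, 0, 0, -0.01, 0, -0.1, 0.0]]

```text
time: 52.45
eef_pos: [0.4477, -0.2558, 0.2478]
tcp_rot: [1.0, 0.002, -0.011, -0.005]
contact_force: [0.1, -0.2, -0.2]
opening: -0.003
```

Run:
```python
from h import *
s=show()
for c in("scene","side"):
    im=read_camera(c);cv2.imwrite(f"pics/ab_{c}.png",im[:,:,::-1])
    K,E=cam(c)
    for q in("switch_tip","tray_handle"):print(c,q,pinpoint(c,q)[:2])
a=cv2.imread('pics/ab_scene.png')[130:290,240:480];b=cv2.imread('pics/ab_side.png')[100:260,150:390]
cv2.imwrite('pics/ab2.png',np.vstack([cv2.resize(v,(450,300),interpolation=2) for v in(a,b)]))
C={c:cam(c) for c in("scene","side")}
print([ (t,[np.round(proj(*C[c],(.552+.09*np.sin(t-.5),-.256,.022+.09*np.cos(t-.5))),1) for c in C]) for t in(.9,.95,1.)])
```

```text
t 52.45 pos [ 0.4477 -0.2558  0.2478] psi 0.22 tilt 1.43 F [ 0.1 -0.2 -0.2] op -0.2 q [-0.71 -0.07  1.93 -0.01  1.3   0.86]
scene switch_tip [{'centre': [283.5, 264.9], 'p': 0.55}]
scene tray_handle [{'centre': [342.7, 214.9], 'p': 0.58}]
side switch_tip [{'centre': [344.7, 156.6], 'p': 0.56}]
side tray_handle [{'centre': [291.3, 193.2], 'p': 0.86}]
[(0.9, [array([281.9, 261.2]), array([348.2, 156.6])]), (0.95, [array([283. , 262.2]), array([347.1, 156.9])]), (1.0, [array([284.1, 263.3]), array([346.1, 157.2])])]
```

View pics/ab2.png

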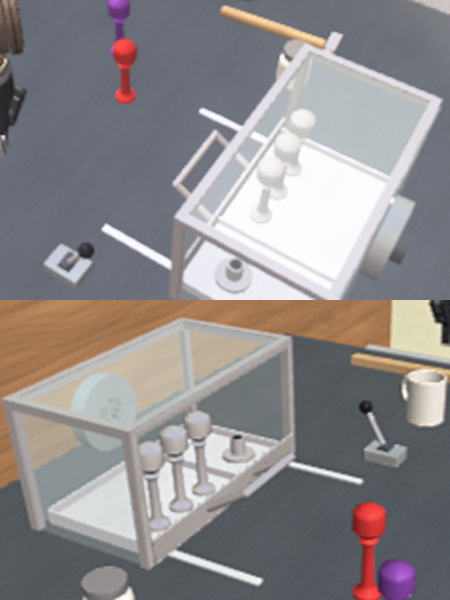

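View pics/ab_scene.png

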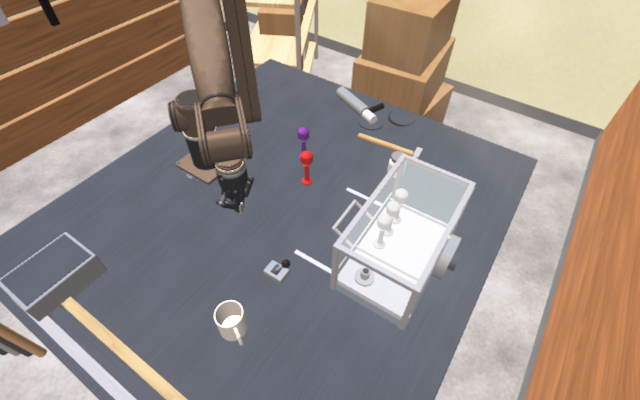

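View pics/ab_side.png

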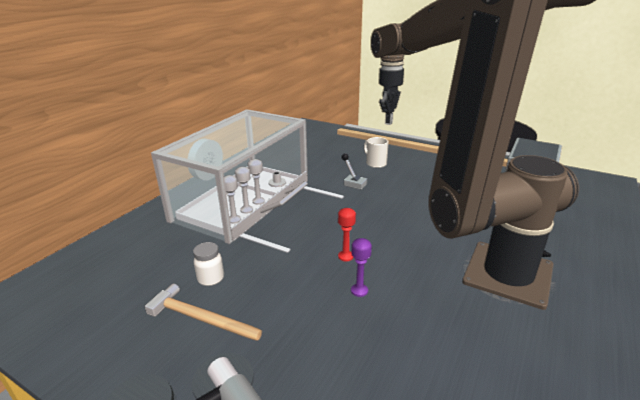

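```bash
python3 -c "
from plant import *
print(ticket.sign_off())"
```

```text
the job is handed in; nothing more can be done
None
```

The hood is loaded and the fan is on; I signed the job off at about 53 s on the robot's clock.

- **Tray:** I pulled it out to its stop. Once loaded, I pushed it home slowly with the handle gripped, until it stopped against about 15 N.
- **Finials:** All three stand in the left compartment. I released them about 64 mm apart, which leaves about 18 mm of air. I worked that out from the release positions and did not measure it again inside the hood.
- **Rosette:** One rosette was there, and it was knocked about 2.5 cm during the run. I found it again and laid it flat, sleeve up, in the right compartment. No second rosette showed in any picture.
- **Switch:** I threw the lever last, away from the robot, until it stopped against about 20 N. In the pictures the ball is within about 2 pixels of where it should be at 1.0.

The last scene and side pictures show all three finials upright and the tray home. The mug, hammer, jar and the red and purple look-alikes appear where they were, though I compared these by eye only. The gripper is clear of everything. No check failed or disagreed.

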